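# Set out an order around the weighing scale

### The job

Set out this order at the weighing station: put the flat carton squarely in the middle of the scale's platform with the small square carton squarely on the middle of it, and lay the long narrow carton on the bench midway between the scale and the label printer, beside them both, parallel to the scale's sides and touching neither. Of the two ratchet clamps, lay the one with its jaws latched shut flat in the open tray, and lay the one with its jaws open flat on the bench close in front of the scale (on the robot's side), centred on it and parallel to its front edge. Do not shift or tip the mug, and leave everything released and at rest.

Things in the scene. Friction and masses are not known exactly. Their poses are not given: they have to be found in the camera images.
- flat_mid (a point): flat carton, plain cardboard, 110 (its x) x 60 (its y) x 28 mm high, starting flat on the bench; this point is its centre, 14 mm above its underside; z up. About 0.12 kg
- small_mid (a point): small square carton, plain cardboard, 50 x 50 mm and 45 mm high, starting on the bench; this point is its centre, 22.5 mm above its underside; z up. About 0.09 kg
- long_mid (a point): long narrow carton, plain cardboard, 135 (its x) x 38 (its y) x 38 mm high, starting on the bench; this point is its centre, 19 mm above its underside; z up. About 0.14 kg
- clamp_open_mid (a point): ratchet clamp with its jaws OPEN, lying flat, rigid: a dark hub block 30 (x) x 26 (y) x 26 mm high, steel jaws spreading to +x and black handles to -x, an X about 110 mm long and 60 mm wide, arms 17 mm high. Lift it by the hub, across its y faces (26 mm apart). This point is the hub's centre, 13 mm above its underside; x along the tool, z up. About 0.15 kg
- clamp_shut_mid (a point): ratchet clamp with its jaws latched SHUT, lying flat, rigid: the same tool and hub block, but jaws and handles closed together into a straight bar about 111 mm long and 23 mm wide (26 at the hub). Lift it by the hub, across its y faces (26 mm apart). This point is the hub's centre, 13 mm above its underside; x along the tool, z up. About 0.15 kg
- scale: parcel scale, fixed: a square steel platform 150 x 150 mm, its rigid top 40 mm above the bench, with a display unit (120 mm wide, 70 mm high) behind it, 85 to 115 mm to +x of the platform's centre. Origin under the platform's centre at bench height; x points away from the robot (its front edge is at x = -75 mm), y to the left, z up
- printer: label printer, fixed: a white box 130 (x) x 100 (y) x 95 mm high, on the left or the right of the scale. Origin under its centre at bench height; x points away from the robot, z up
- tray: empty open tray of grey plastic, fixed, on the other side of the scale from the printer: outside 150 (x) x 120 (y) x 35 mm high, walls and floor 4 mm thick. Origin under its centre at bench height; x points away from the robot, z up
- mug: white ceramic mug, 76 mm in diameter and 90 mm high, standing upright at the left of the work area; to be left alone. Origin at the centre of its underside; its handle points to its y
There are look-alikes about, which are no part of the job. What is shaped like the part that bears clamp_shut_mid but pink is not meant.

How it is judged (in metres and radians):
At the end, for the whole second after the job is handed in: Flat carton on the scale (15 mm, 0.2 rad), small one on it (13 mm, 0.25 rad); long one between scale and printer, touching neither, parallel to the scale (0.25 rad); open clamp 100-175 mm before the scale's centre, 25 mm sideways, 0.3 rad; shut clamp flat in the tray; all level, at rest (horizontal distance between flat_mid and scale below 0.015 m and z of flat_mid in the frame of scale between 0.05 and 0.058 m and (angle between the x axis of flat_mid and the x axis of scale, either way round below 0.2 rad or angle between the x axis of flat_mid and the y axis of scale, either way round below 0.2 rad) and horizontal distance between small_mid and flat_mid below 0.013 m and z of small_mid in the frame of flat_mid between 0.0325 and 0.0405 m and (angle between the x axis of small_mid and the x axis of flat_mid, either way round below 0.25 rad or angle between the x axis of small_mid and the y axis of flat_mid, either way round below 0.25 rad) and x of long_mid in the frame of scale between -0.05 and 0.05 m and x of long_mid in the frame of printer between -0.055 and 0.055 m and horizontal distance between long_mid and scale below 0.195 m and horizontal distance between long_mid and printer below 0.182 m and contact force between long and scale below 0.05 N and contact force between long and printer below 0.05 N and angle between the x axis of long_mid and the x axis of scale, either way round below 0.25 rad and height (world z) of long_mid between 0.015 and 0.023 m and x of clamp_open_mid in the frame of scale between -0.175 and -0.1 m and y of clamp_open_mid in the frame of scale between -0.025 and 0.025 m and angle between the x axis of clamp_open_mid and the y axis of scale, either way round below 0.3 rad and height (world z) of clamp_open_mid between 0.009 and 0.017 m and x of clamp_shut_mid in the frame of tray between -0.055 and 0.055 m and y of clamp_shut_mid in the frame of tray between -0.045 and 0.045 m and z of clamp_shut_mid in the frame of tray between 0.012 and 0.024 m and angle between each of flat_mid, small_mid, long_mid, clamp_open_mid, clamp_shut_mid's own z axis and vertical below 0.1 rad and linear speed of each of flat, small, long, clamp_open, clamp_shut below 0.02 m/s).
It fails at once if the mug is shifted by more than 30 mm or tipped (distance of mug from where it was at the start of the episode above 0.03 m or angle between mug's own z axis and vertical above 0.3 rad).
It also fails if it takes over 144 s, if anything falls off the work surface, if the arm or the gripper's body presses on something with over 40 N, if the wrist force passes 120 N, or if a joint passes its speed limit or range.

### The arm

A 6-joint arm with a two-finger parallel gripper is mounted at the origin on the work surface. World frame = base frame: x ahead of the robot, y to its left, z up, the work surface at z = 0. Lengths are in m, angles in degrees, forces in N, time in s.
With the tool pointing down it reaches from about 0.3 to 1 m from the base axis. Payload 5.1 kg.
Tool frame: the origin (TCP) lies midway between the tips of the shut fingers; the grasp point (between the pads) lies behind it (ctrl.pinch_z is the z of the grasp point in the tool frame, in m); z points along the fingers, x is the direction in which the jaws open and shut, and the axes are right-handed (so a half turn about z gives the same grasp; the last joint's range is limited). The gripper opens to 95 mm and grips with 3 to 60 N. Pads are 20 mm wide; open, the fingers measure 119 mm over their backs; the gripper's body (75 mm by 180 mm) begins 59 mm behind the grasp point.
Start: joints at [-69.534, 7.093, 94.555, -0, 78.352, -4.733], TCP at [0.277, -0.588, 0.192] pointing down, gripper open.
Joint ranges: [-149.61, 149.61], [-58.7, 133.49], [1.44, 155.28], [-77.14, 257.14], [18.33, 153.61], [-166.67, 166.67]. Speed limits (degrees/s): [147.25, 147.25, 180, 180, 180, 180].

### API

Orientations are given as a 3x3 rotation matrix whose columns are the frame's x, y, z axes.
In Python, from rig import readout, camera, get_calibration, ctrl gives the robot as it stands.
- The arm moves only by the shell command python3 -m pendant 'ROWS' [FORCE]. ROWS is JSON, one flat list of numbers, 7 for each row, row after row: the turn, a rotation vector about the tool's x, y, z in units of 1.5 rad (1.0 is 1.5 rad), then the shift along the tool's x, y, z in units of 0.12 m (1.0 is 0.12 m), then the finger opening in mm, from 0 to 95.1. A call has 1 to 10 rows; each row is the pose to reach, as a shift and turn from the pose measured when the call began, along the tool's axes at that moment; what a row does not reach only later rows make up. A row lasts 1/10 s, in which the tool goes at most 50 mm and 8.59 degrees, less where a joint would pass 70% of its speed; a pose out of reach is approached as far as the arm can. A call with a number of a shift or a turn outside -1 to 1 is refused whole. A call with a gripper value outside its range is refused whole. The fingers move at their own pace and stop on an object; FORCE is the grip in N (left out, the last holds). Time passes only in rows, so rows that repeat a pose let the fingers close. It gives the time, the measured TCP pose, the force and the opening at its end, in the units of the state.
- readout.sense(): the state, without advancing time (a new reading comes with each control period).
- camera(name): name is "side" or "top" or "wrist"; returns the picture (480x640x3 uint8, red, green, blue); there is no depth.
- get_calibration(name): a dict with "mtx" (3x3 intrinsics, pixels), "view" (4x4, takes a point from world to camera coordinates); the wrist camera has in their place "tool_from_camera" (4x4, takes a point from camera to tool coordinates, whose origin is the TCP and whose axes are the tool frame's). Camera axes: x right, y down, z forward; pixel columns grow to the right and rows downward; lengths in m; the calibration is good to about 2 mm. A picture is of the moment at which its call begins: read the wrist's pose just before it. get_calibration takes no time and is no camera call.
- ctrl.finish_job(): hands the job in, once; it reports no verdict.
The state is a dict: "clock": time; "joint_pos": joint angles; "joint_velocities": joint speeds; "tau": joint torques, N m; "tool_pos": TCP position; "eef_rot": TCP orientation; "force": force on the tool from outside, world axes, zero at the start; "moment": the same for the moment, N m; "grip_width": finger opening in m.
Only numpy, scipy, OpenCV 4.12 (cv2) and the standard library are available. Lean on these libraries where they do the work, as an engineer would, in place of code of your own. Each camera call takes 0.05 s, during which the arm holds its last target.

## Working session

There is one attempt and no reset: what is moved stays moved. The work goes in short steps, Python scripts to look and compute and a shell command to move; the robot and the scene stay as the last step left them, time stands still between calls to the robot, and variables do not carry over. Pictures are saved under pics/ and viewed, and the job is handed in when it is done.

```bash
ls; mkdir -p pics; python3 - <<'E'
from rig import readout,camera,get_calibration,ctrl
import cv2
print(readout.sense()); print(ctrl.pinch_z, dir(ctrl))
for n in ["top","side","wrist"]:
    cv2.imwrite(f"pics/{n}0.png",camera(n)[:,:,::-1]); print(n,get_calibration(n))
E
```

```text
pics
{'clock': 0.0, 'joint_pos': array([-6.95356037e+01,  7.13291466e+00,  9.46340717e+01,  1.44076497e-04,
        7.83508249e+01, -4.73222964e+00]), 'joint_velocities': array([ 0.03314255, -0.0407335 , -0.00448642,  0.03349254, -0.03607813,
       -0.02339376]), 'tau': array([ 2.39613128e-04, -4.17601132e+01, -3.59933817e+01,  7.73957558e-02,
        4.89863812e-02, -1.87495930e-04]), 'tool_pos': array([ 0.27645947, -0.58751828,  0.19079376]), 'eef_rot': array([[ 4.25724811e-01, -9.04852403e-01, -7.16590013e-04],
       [-9.04850367e-01, -4.25725379e-01,  1.92728797e-03],
       [-2.04898171e-03, -1.72087570e-04, -9.99997886e-01]]), 'force': array([ 0.2739472 ,  0.5128341 , -0.14487148]), 'moment': array([ 0.02869976, -0.01360357, -0.033475  ]), 'grip_width': 0.09490405178532361}
-0.0188 ['IKError', '__class__', '__delattr__', '__dict__', '__dir__', '__doc__', '__eq__', '__format__', '__ge__', '__getattribute__', '__getstate__', '__gt__', '__hash__', '__init__', '__init_subclass__', '__le__', '__lt__', '__module__', '__ne__', '__new__', '__reduce__', '__reduce_ex__', '__repr__', '_
[... 867 characters left out ...]
     [ 2.77191461e-01, -7.65291115e-01, -5.80942685e-01,
         1.31161630e+00],
       [ 0.00000000e+00,  0.00000000e+00,  0.00000000e+00,
         1.00000000e+00]])}
wrist {'mtx': array([[364.26429701,   0.        , 327.90641563],
       [  0.        , 364.26429701, 239.24993651],
       [  0.        ,   0.        ,   1.        ]]), 'tool_from_camera': array([[ 9.99999808e-01,  4.73485268e-04, -4.00088921e-04,
         5.38180156e-04],
       [-3.63703983e-04,  9.70810397e-01,  2.39847952e-01,
        -6.71518789e-02],
       [ 5.01974956e-04, -2.39847760e-01,  9.70810383e-01,
        -1.92631737e-01],
       [ 0.00000000e+00,  0.00000000e+00,  0.00000000e+00,
         1.00000000e+00]])}
```

View pics/top0.png

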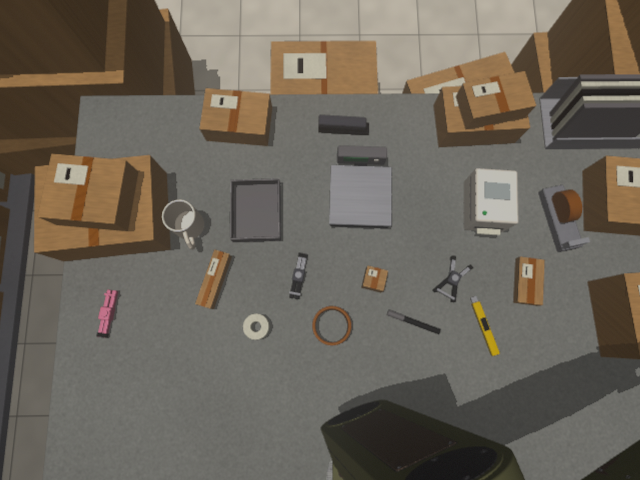

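View pics/side0.png

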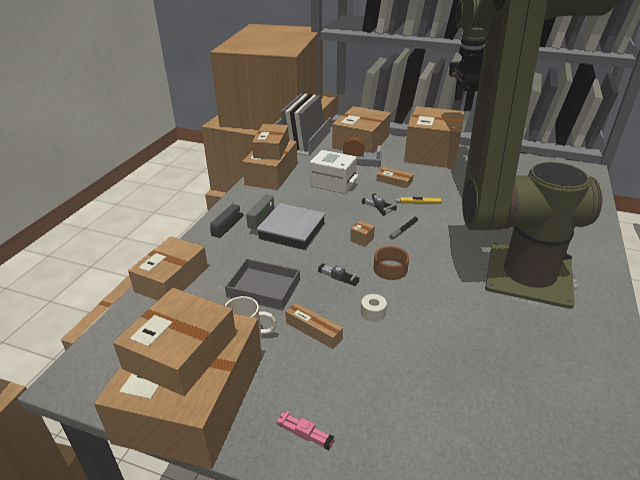

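View pics/wrist0.png

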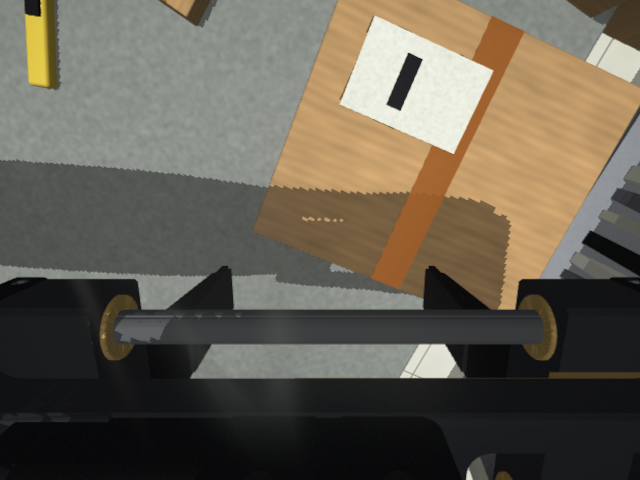

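Candidates in the top view: the shut clamp is either the dark bar at (299,276) or the pink one at (107,313), which is excluded. The dark strip (413,321), knife (486,326) and block (343,125) are not clamps. The open clamp is the X at (454,280). The cartons are flat (531,281), small (375,279) and long (213,279); the large boxes at (236,115), (484,100) and further out are not. Next I'll take close crops and fit the silhouettes.

```bash
cat > h.py <<'E'
import numpy as np, cv2
from rig import readout,camera,get_calibration,ctrl
from scipy.optimize import minimize
def proj(P,cal):
    c=(cal['view'][:3,:3]@np.asarray(P,float).T).T+cal['view'][:3,3]
    q=(cal['mtx']@c.T).T; return q[:,:2]/q[:,2:]
def unproj(px,z,cal):
    R=cal['view'][:3,:3];t=cal['view'][:3,3];C=-R.T@t
    d=R.T@np.linalg.solve(cal['mtx'],[px[0],px[1],1]); return C+d*(z-C[2])/d[2]
def box(x,y,yaw,L,W,z0,z1):
    c,s=np.cos(yaw),np.sin(yaw)
    return np.array([[x+c*a*L/2-s*b*W/2,y+s*a*L/2+c*b*W/2,z] for a in(-1,1) for b in(-1,1) for z in(z0,z1)])
def sil(P,cal,S=4,off=(0,0),shape=(480,640)):
    p=(proj(P,cal)-off)*S; m=np.zeros((shape[0]*S,shape[1]*S),np.uint8)
    h=cv2.convexHull(p.astype(np.float32)); cv2.fillConvexPoly(m,np.round(h*16).astype(np.int32),255,cv2.LINE_AA,4); return m/255.
def fitbox(img,cal,mask,x0,y0,yaw0,L,W,z0,z1):
    u,v,w,h=cv2.boundingRect(mask.astype(np.uint8)); u-=8;v-=8;w+=16;h+=16;u=max(u,0);v=max(v,0)
    t=cv2.resize(mask[v:v+h,u:u+w].astype(np.float32),None,fx=4,fy=4,interpolation=cv2.INTER_LINEAR)
    sh=mask[v:v+h,u:u+w].shape
    f=lambda p:np.abs(sil(box(p[0],p[1],p[2],L,W,z0,z1),cal,4,(u-.0,v-.0),sh)-t).sum()/t.sum()
    best=None
    for dy in (-.2,0,.2):
        r=minimize(f,[x0,y0,yaw0+dy],method='Nelder-Mead',options=dict(initial_simplex=[[x0,y0,yaw0+dy],[x0+.01,y0,yaw0+dy],[x0,y0+.01,yaw0+dy],[x0,y0,yaw0+dy+.15]],xatol=1e-4,fatol=1e-5))
        if best is None or r.fun<best.fun: best=r
    return best.x,best.fun
def comp(m,px):
    n,l=cv2.connectedComponents(m.astype(np.uint8)); k=l[px[1],px[0]]; return (l==k) if k else None
E
python3 - <<'E'
from h import *
im=cv2.imread('pics/top0.png');cal=get_calibration('top')
R=cal['view'];print('cam',-R[:3,:3].T@R[:3,3])
hsv=cv2.cvtColor(im,cv2.COLOR_BGR2HSV)
for n,px,L,W,H in [('flat',(531,290),.11,.06,.028),('small',(370,283),.05,.05,.045),('long',(207,295),.135,.038,.038)]:
    x,y,w,h=px[0]-45,px[1]-60,90,110
    box0=np.zeros(im.shape[:2],bool);box0[y:y+h,x:x+w]=1
    m=((hsv[...,1]>70)&(hsv[...,0]<25)&box0).astype(np.uint8)
    m=cv2.morphologyEx(m,cv2.MORPH_CLOSE,np.ones((7,7)))
    m=comp(m,px); hull=cv2.convexHull(cv2.findNonZero(m.astype(np.uint8)));mm=np.zeros_like(m,np.uint8);cv2.fillConvexPoly(mm,hull,1)
    c=hull[:,0].mean(0);w0=unproj(c,H,cal);r=cv2.minAreaRect(hull);
    cs=cv2.boxPoints(r);e=[cs[1]-cs[0],cs[2]-cs[1]];e=max(e,key=np.linalg.norm)
    d=unproj(c+e,H,cal)-w0
    p,f=fitbox(im,cal,mm,w0[0],w0[1],np.arctan2(d[1],d[0]),L,W,0,H)
    print(n,p.round(4),np.degrees(p[2]).round(1),round(f,3))
def z(c,s,k):
    u,v=c;return cv2.resize(im[v-s:v+s,u-s:u+s],None,fx=k,fy=k,interpolation=cv2.INTER_CUBIC)
cv2.imwrite('pics/crop1.png',np.vstack([np.hstack([z((299,276),33,4),z((454,278),33,4),z((107,313),33,4)]),np.hstack([z((531,281),33,4),z((375,279),33,4),z((213,279),33,4)])]))
cv2.imwrite('pics/crop2.png',cv2.resize(im[140:260,170:550],None,fx=2.1,fy=2.1,interpolation=cv2.INTER_CUBIC))
E
```

```text
cam [0.3158818  0.1305837  1.11216116]
flat [ 0.4428 -0.3775 -0.1424] -8.2 0.044
small [ 0.4513 -0.0053 -0.2363] -13.5 0.062
long [ 0.4544  0.3782 -0.2991] -17.1 0.045
```

View pics/crop1.png

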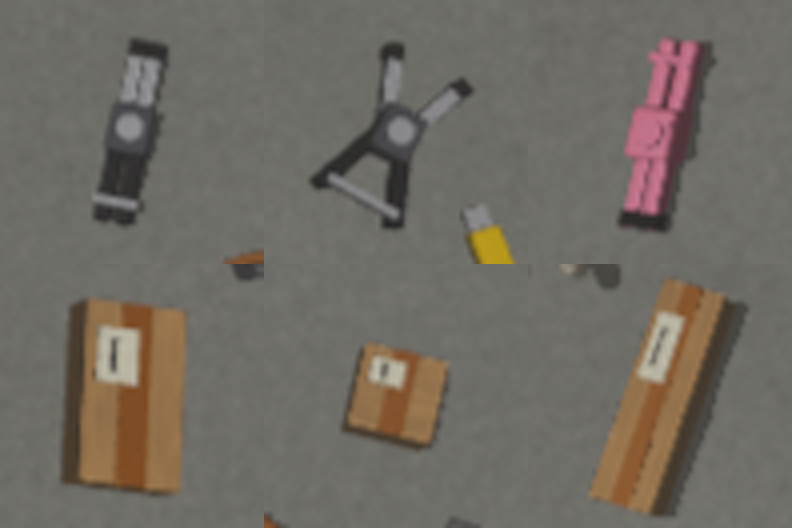

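View pics/crop2.png

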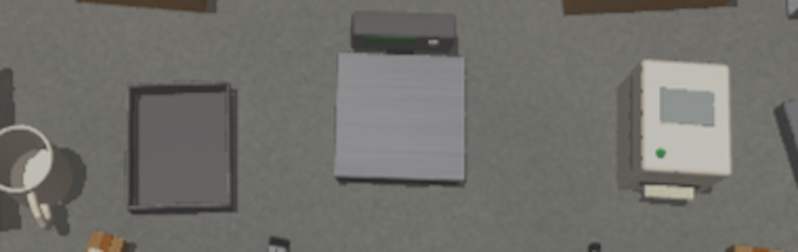

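The crops confirm the choice: a dark straight bar with its jaws together (shut), and an X with spread jaws (open). The pink bar is the look-alike. Next I'll overlay the fits and locate the fixtures and clamp hubs.

```bash
cat > ov.py <<'E'
from h import *
def draw(im,cal,bx,col=(0,0,255),S=4):
    for (x,y,yaw,L,W,z0,z1) in bx:
        P=proj(box(x,y,yaw,L,W,z0,z1),cal); 
        for i in range(8):
            for j in range(i+1,8):
                if bin(i^j).count('1')==1: cv2.line(im,tuple(int(v) for v in (P[i]+.5)*S),tuple(int(v) for v in (P[j]+.5)*S),col,1,cv2.LINE_AA)
E
python3 - <<'E'
from h import *; from ov import draw
im=cv2.imread('pics/top0.png');cal=get_calibration('top')
g=lambda u,v,z:unproj((u,v),z,cal)
o=lambda a,b:(170+a/2.1-.5*0,140+b/2.1)
for n,pts,z in [('scale',[(337,54),(464,57),(464,180),(335,178)],.04),('printer',[(642,61),(728,66),(731,174),(641,169)],.095),('tray',[(129,84),(230,84),(231,210),(129,211)],.035)]:
    w=np.array([g(*o(*p),z) for p in pts]);print(n,w[:,:2].round(3).tolist(),w.mean(0).round(4))
# hubs disc
print('shut hub',g(299-33+130/4,276-33+127/4,.026),'ends',g(299-33+149/4,276-33+45/4,.017),g(299-33+115/4,276-33+218/4,.017))
print('open hub',g(454-33+(400-264)/4,278-33+131/4,.026))
print('mug',g(180,215,.09))
B=cv2.resize(im,None,fx=4,fy=4,interpolation=cv2.INTER_CUBIC)
draw(B,cal,[(.4428,-.3775,-.1424,.11,.06,0,.028),(.4513,-.0053,-.2363,.05,.05,0,.045),(.4544,.3782,-.2991,.135,.038,0,.038)])
c=lambda u,v:B[(v-33)*4:(v+33)*4,(u-33)*4:(u+33)*4]
cv2.imwrite('pics/ov1.png',np.hstack([c(531,281),c(375,279),c(213,279)]))
E
```

```text
scale [[0.73, 0.097], [0.725, -0.052], [0.577, -0.046], [0.58, 0.101]] [0.653 0.025 0.04 ]
printer [[0.698, -0.241], [0.691, -0.336], [0.567, -0.328], [0.574, -0.23]] [ 0.6324 -0.2839  0.095 ]
tray [[0.697, 0.34], [0.696, 0.222], [0.545, 0.22], [0.545, 0.336]] [0.6209 0.2794 0.035 ]
shut hub [0.46256366 0.17634378 0.026     ] ends [0.51351115 0.1651784  0.017     ] [0.40956766 0.18569423 0.017     ]
open hub [ 0.451421   -0.19567462  0.026     ]
mug [0.59439271 0.44424885 0.09      ]
```

View pics/ov1.png

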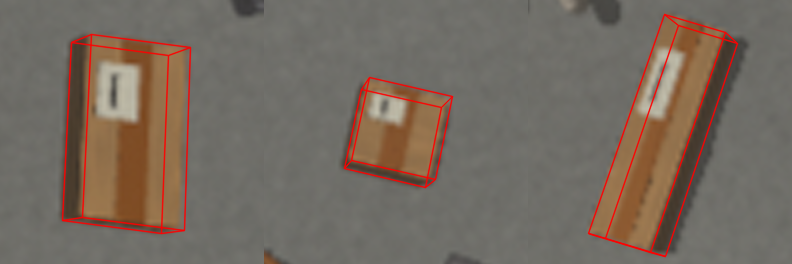

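```bash
cat > plan.py <<'E'
import sys
from h import *
from scipy.spatial.transform import Rotation as Rn
# args: sequence of x,y,z,yaw(deg of tool x, tool down) ; prints rows per leg from predicted pose
s=readout.sense(); p=s['tool_pos'];R=s['eef_rot']
print('t',round(s['clock'],2),'at',p.round(4),'yaw',round(np.degrees(np.arctan2(R[1,0],R[0,0])),2),'w',round(s['grip_width']*1e3,1),'F',s['force'].round(1))
for a in sys.argv[1:]:
    x,y,z,yw=map(float,a.split(','));y_=np.radians(yw)
    Rt=np.array([[np.cos(y_),np.sin(y_),0],[np.sin(y_),-np.cos(y_),0],[0,0,-1]])
    d=R.T@(np.array([x,y,z])-p); rv=Rn.from_matrix(R.T@Rt).as_rotvec()
    n=max(np.linalg.norm(d)/.05,np.degrees(np.linalg.norm(rv))/8.59)
    print(a,'rows>=%.1f'%n,[round(v,3) for v in rv/1.5]+[round(v,3) for v in d/.12]); p=np.array([x,y,z]);R=Rt
E
python3 plan.py .33,-.49,.17,-98 .42,-.39,.12,-98 .4428,-.3775,.06,-98
```

```text
t 0.15 at [ 0.2765 -0.5877  0.1911] yaw -64.8 w 95.2 F [-1.1  0.3 -0.7]
.33,-.49,.17,-98 rows>=3.9 [np.float64(0.0), np.float64(0.001), np.float64(0.386), np.float64(-0.546), np.float64(-0.75), np.float64(0.177)]
.42,-.39,.12,-98 rows>=2.9 [np.float64(0.0), np.float64(0.0), np.float64(0.0), np.float64(-0.93), np.float64(-0.627), np.float64(0.417)]
.4428,-.3775,.06,-98 rows>=1.3 [np.float64(0.0), np.float64(0.0), np.float64(0.0), np.float64(-0.13), np.float64(-0.174), np.float64(0.5)]
```

```bash
sed -i 's/\[round(v,3) for v in rv\/1.5\]+\[round(v,3) for v in d\/.12\]/[float(round(v,3)) for v in np.r_[rv\/1.5,d\/.12]]/' plan.py
python3 -m pendant '[0,0,0.1,-0.14,-0.19,0.04,95, 0,0,0.2,-0.28,-0.38,0.09,95, 0,0,0.3,-0.42,-0.57,0.13,95, 0,0,0.386,-0.546,-0.75,0.177,95, 0,0,0.386,-0.546,-0.75,0.177,95]'
python3 plan.py .42,-.39,.12,-98 .4428,-.3775,.06,-98
```

```text
clock: 0.65
tool_pos: [0.3309, -0.4871, 0.1685]
eef_rot: [[-0.137, -0.991, -0.001], [-0.991, 0.137, 0.004], [-0.004, 0.002, -1.0]]
force: [-0.1, 0.0, -0.2]
grip_width: 0.095
t 0.65 at [ 0.3309 -0.4871  0.1685] yaw -97.86 w 95.0 F [-0.1  0.  -0.2]
.42,-.39,.12,-98 rows>=2.8 [0.001, 0.003, 0.002, -0.902, -0.626, 0.407]
.4428,-.3775,.06,-98 rows>=1.3 [0.0, 0.0, 0.0, -0.13, -0.174, 0.5]
```

Tracking is good. I'll move over the carton and check with the wrist camera.

```bash

python3 -m pendant '[0,0,0,-0.31,-0.21,0.14,95, 0,0,0,-0.62,-0.42,0.28,95, 0,0,0,-0.9,-0.63,0.4,95, 0,0,0,-0.9,-0.63,0.4,95]'
cat > wr.py <<'E'
import sys
from h import *
from ov import draw
# wrist overlay: args name then boxes x,y,yawdeg,L,W,z0,z1
s=readout.sense(); im=camera('wrist')[:,:,::-1].copy(); c=get_calibration('wrist')
T=np.eye(4);T[:3,:3]=s['eef_rot'];T[:3,3]=s['tool_pos']; V=np.linalg.inv(T@c['tool_from_camera'])
cal=dict(mtx=c['mtx'],view=V); np.savez('pics/%s.npz'%sys.argv[1],im=im,mtx=c['mtx'],view=V)
for a in sys.argv[2:]:
    v=list(map(float,a.split(',')));v[2]=np.radians(v[2]);draw(im,cal,[v],S=1)
cv2.imwrite('pics/%s.png'%sys.argv[1],im)
E
python3 wr.py w1 .4428,-.3775,-8.2,.11,.06,0,.028
```

```text
clock: 1.05
tool_pos: [0.4215, -0.3866, 0.1181]
eef_rot: [[-0.13, -0.991, -0.004], [-0.991, 0.13, 0.008], [-0.008, 0.005, -1.0]]
force: [-0.4, -0.0, -0.6]
grip_width: 0.0949
```

View pics/w1.png

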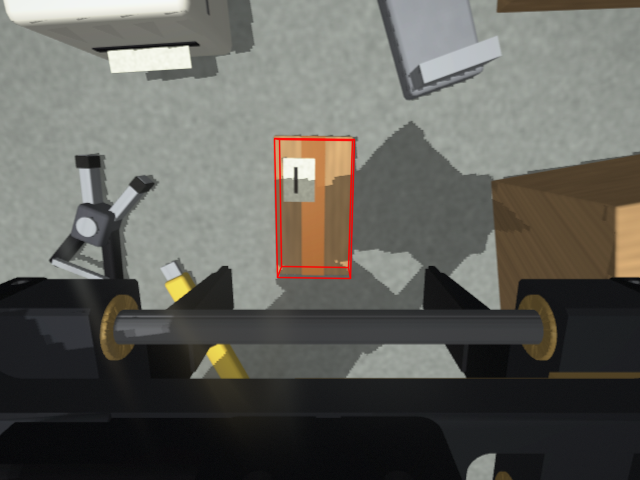

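```bash
python3 plan.py .4428,-.3775,.008,-98.2
```

```text
t 1.1 at [ 0.4208 -0.3888  0.1194] yaw -97.58 w 94.8 F [-0.3  0.7 -0.4]
.4428,-.3775,.008,-98.2 rows>=2.3 [0.003, 0.004, 0.007, -0.113, -0.173, 0.928]
```

```bash

python3 -m pendant '[0,0,0.01,-0.11,-0.17,0.1,95, 0,0,0.01,-0.11,-0.17,0.35,95, 0,0,0.01,-0.11,-0.17,0.65,95, 0,0,0.01,-0.11,-0.17,0.9,95, 0,0,0.01,-0.11,-0.17,0.93,95]'
python3 -m pendant '[0,0,0,0,0,0,50, 0,0,0,0,0,0,50, 0,0,0,0,0,0,50, 0,0,0,0,0,0,50, 0,0,0,0,0,0,50, 0,0,0,0,0,0,50]' 20
python3 plan.py  .4428,-.3775,.12,-92
```

```text
clock: 1.6
tool_pos: [0.4392, -0.377, 0.0039]
eef_rot: [[-0.147, -0.989, -0.009], [-0.989, 0.147, 0.011], [-0.009, 0.01, -1.0]]
force: [0.1, 0.1, -0.5]
grip_width: 0.0953
clock: 2.2
tool_pos: [0.4401, -0.3782, 0.0055]
eef_rot: [[-0.147, -0.989, -0.007], [-0.989, 0.147, 0.008], [-0.007, 0.008, -1.0]]
force: [-0.7, -3.1, 2.5]
grip_width: 0.0534
t 2.2 at [ 0.4401 -0.3782  0.0055] yaw -98.43 w 53.4 F [-0.7 -3.1  2.5]
.4428,-.3775,.12,-92 rows>=2.3 [0.005, 0.005, -0.075, -0.015, -0.014, -0.954]
```

```bash

python3 -m pendant '[0,0,0,0,0,0,50, 0,0,0,0,0,0,50]'
python3 wr.py w2 .4428,-.3775,-8.2,.11,.06,0,.028
```

```text
clock: 2.4
tool_pos: [0.4402, -0.3783, 0.0057]
eef_rot: [[-0.147, -0.989, -0.007], [-0.989, 0.146, 0.007], [-0.006, 0.008, -1.0]]
force: [-0.1, -0.7, -0.1]
grip_width: 0.0503
```

View pics/w2.png

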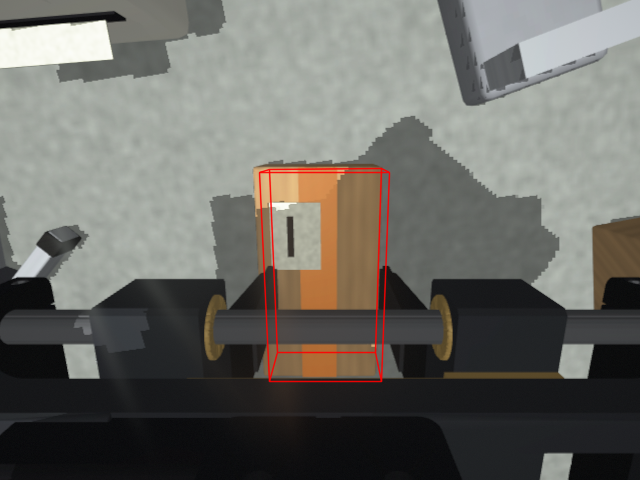

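```bash

python3 -m pendant '[0,0,0,0,0,0,40, 0,0,0,0,0,0,40, 0,0,0,0,0,0,40]'
python3 -m pendant '[0,0,0,0,0,-0.15,40, 0,0,0,0,0,-0.3,40, 0,0,0,0,0,-0.6,40]'
python3 wr.py w3
```

```text
clock: 2.75
tool_pos: [0.4403, -0.3786, 0.0058]
eef_rot: [[-0.146, -0.989, -0.007], [-0.989, 0.146, 0.007], [-0.006, 0.008, -1.0]]
force: [0.1, -1.2, 2.1]
grip_width: 0.0407
clock: 3.05
tool_pos: [0.4387, -0.3765, 0.0748]
eef_rot: [[-0.147, -0.989, -0.012], [-0.989, 0.147, 0.013], [-0.011, 0.014, -1.0]]
force: [0.3, 0.9, -0.5]
grip_width: 0.0397
```

View pics/w3.png

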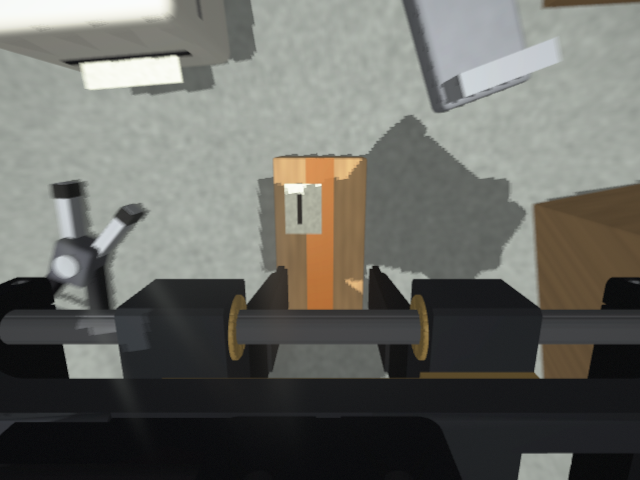

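```bash
python3 - <<'E'
from h import *
for n in('top','side'): cv2.imwrite(f'pics/{n}1.png',camera(n)[:,:,::-1])
a=cv2.imread('pics/top1.png')[200:400,420:600];b=cv2.imread('pics/side1.png')[130:270,330:490]
cv2.imwrite('pics/c3.png',np.hstack([cv2.resize(a,(450,500),interpolation=2),cv2.resize(b,(340,298),interpolation=2,dst=None) if 0 else cv2.copyMakeBorder(cv2.resize(b,(340,298)),0,202,0,0,0)]))
E
```

```text
(no output)
```

View pics/c3.png

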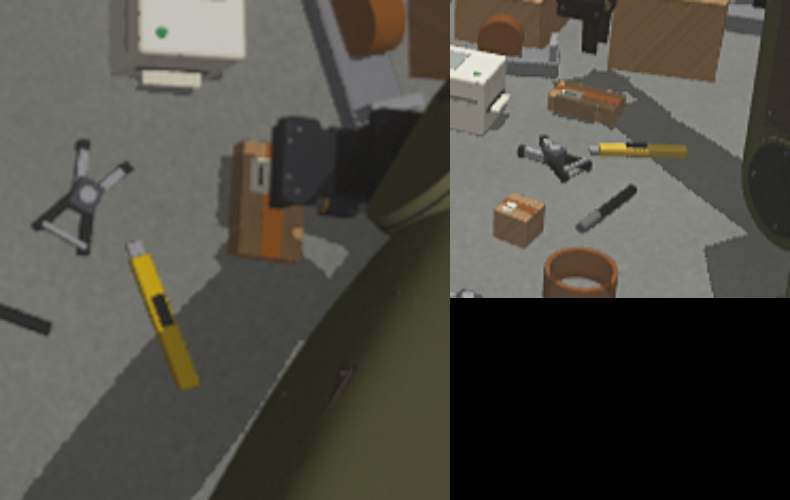

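```bash
python3 - <<'E'
from h import *
s=readout.sense();print(s['tool_pos'],s['joint_pos'],s['grip_width'])
for n in('top','side'):
    c=get_calibration(n);print(n,proj([s['tool_pos'],s['tool_pos']+[0,0,.1]],c))
    im=camera(n)[:,:,::-1].copy()
    p=proj([s['tool_pos']],c)[0];x0,y0=int(p[0])-80,int(p[1])-70
    cv2.circle(im,tuple(int(v) for v in p),1,(0,0,255),-1)
    cv2.imwrite(f'pics/d_{n}.png',cv2.resize(im[y0:y0+140,x0:x0+160],None,fx=4,fy=4,interpolation=2))
E
```

```text
[ 0.4422672  -0.38015357  0.08048053] [-4.59688715e+01  4.39162990e+00  1.08654624e+02  2.92280521e-02
  6.72263795e+01  5.24444607e+01] 0.03989882395569128
top [[543.511314   277.84078943]
 [566.8919698  271.64300542]]
side [[397.46938059 159.46063501]
 [400.15771954 131.22067055]]
```

View pics/d_top.png

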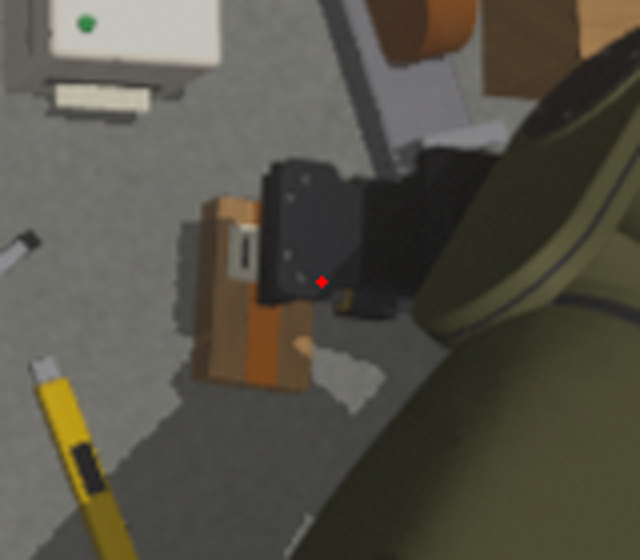

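View pics/d_side.png

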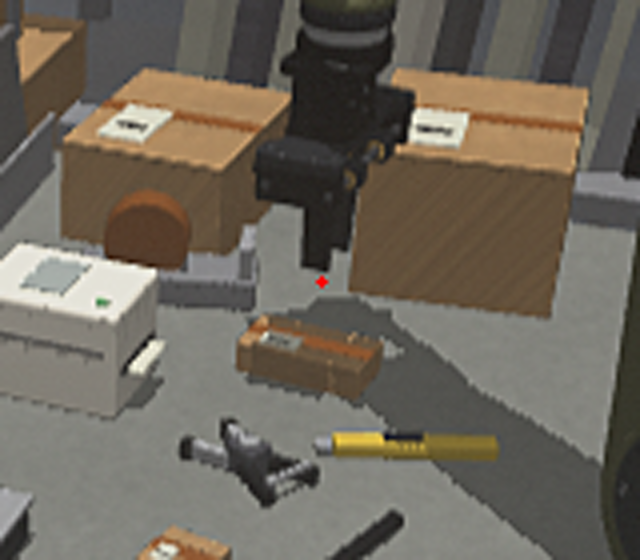

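```bash

python3 wr.py g40
python3 -m pendant '[0,0,0,0,0,0,20, 0,0,0,0,0,0,0, 0,0,0,0,0,0,0, 0,0,0,0,0,0,0, 0,0,0,0,0,0,0, 0,0,0,0,0,0,0]'
python3 wr.py g0
python3 -m pendant '[0,0,0,0,0,0,60, 0,0,0,0,0,0,60, 0,0,0,0,0,0,60, 0,0,0,0,0,0,60, 0,0,0,0,0,0,60, 0,0,0,0,0,0,60, 0,0,0,0,0,0,60]'
python3 wr.py g60
python3 - <<'E'
from h import *
cv2.imwrite('pics/g.png',np.vstack([cv2.resize(cv2.imread(f'pics/g{k}.png')[230:390,170:490],(640,320))[:200] if 0 else cv2.imread(f'pics/g{k}.png')[190:390,120:540] for k in(0,40,60)]))
E
```

```text
clock: 3.95
tool_pos: [0.4401, -0.3781, 0.0763]
eef_rot: [[-0.146, -0.989, -0.008], [-0.989, 0.146, 0.009], [-0.008, 0.01, -1.0]]
force: [0.5, 0.4, -0.8]
grip_width: 0.0014
clock: 4.7
tool_pos: [0.4401, -0.3781, 0.0764]
eef_rot: [[-0.146, -0.989, -0.008], [-0.989, 0.146, 0.009], [-0.008, 0.01, -1.0]]
force: [-0.4, -0.5, 0.2]
grip_width: 0.0511
```

View pics/g.png

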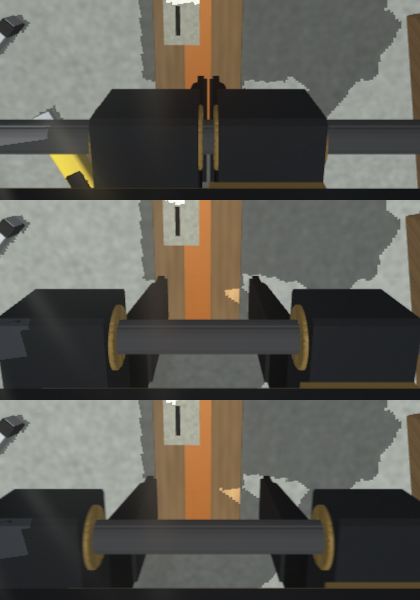

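```bash

python3 -m pendant '[0,0,0,0,0,0,95, 0,0,0,0,0,0,95, 0,0,0,0,0,0,95, 0,0,0,0,0,0,95, 0,0,0,0,0,0,95]'
python3 wr.py g95
python3 plan.py .4428,-.3775,.006,-98.2
```

```text
clock: 5.25
tool_pos: [0.4401, -0.3781, 0.0764]
eef_rot: [[-0.146, -0.989, -0.008], [-0.989, 0.146, 0.009], [-0.008, 0.01, -1.0]]
force: [0.1, 0.6, 0.0]
grip_width: 0.0928
t 5.3 at [ 0.4401 -0.3781  0.0764] yaw -98.42 w 94.0 F [ 0.4 -0.3  0. ]
.4428,-.3775,.006,-98.2 rows>=1.4 [0.006, 0.005, -0.003, -0.004, -0.027, 0.586]
```

```bash

python3 -m pendant '[0.006,0.005,0,0,-0.03,0.2,95, 0.006,0.005,0,0,-0.03,0.4,95, 0.006,0.005,0,0,-0.03,0.59,95, 0.006,0.005,0,0,-0.03,0.59,95]'
python3 -m pendant '[0,0,0,0,0,0.02,95, 0,0,0,0,0,0.05,95, 0,0,0,0,0,0.05,95]'
python3 wr.py g95b .4428,-.3775,-8.2,.11,.06,0,.028
```

```text
clock: 5.7
tool_pos: [0.4407, -0.3756, 0.0018]
eef_rot: [[-0.146, -0.989, -0.006], [-0.989, 0.146, 0.005], [-0.005, 0.006, -1.0]]
force: [-0.8, 0.4, 0.2]
grip_width: 0.095
clock: 6.0
tool_pos: [0.441, -0.3759, -0.0036]
eef_rot: [[-0.146, -0.989, -0.005], [-0.989, 0.146, 0.005], [-0.004, 0.006, -1.0]]
force: [-0.1, -0.2, 0.2]
grip_width: 0.0949
```

View pics/g95b.png

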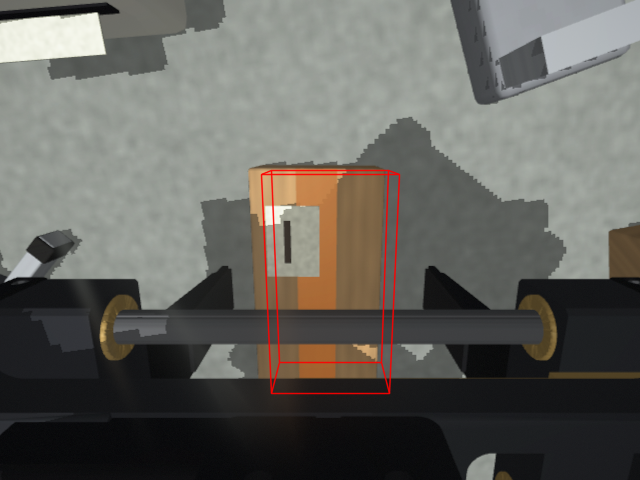

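```bash

python3 -m pendant '[0,0,0,0.03,0,0.03,95, 0,0,0,0.04,0,0.05,95, 0,0,0,0.04,0,0.05,95]'
python3 -m pendant '[0,0,0,0,0,0.02,95, 0,0,0,0,0,0.04,95, 0,0,0,0,0,0.04,95]'
```

```text
clock: 6.35
tool_pos: [0.4403, -0.381, -0.0095]
eef_rot: [[-0.147, -0.989, -0.005], [-0.989, 0.147, 0.005], [-0.004, 0.006, -1.0]]
force: [0.5, -0.1, 0.5]
grip_width: 0.095
clock: 6.65
tool_pos: [0.4399, -0.3806, -0.0149]
eef_rot: [[-0.147, -0.989, -0.006], [-0.989, 0.147, 0.005], [-0.004, 0.006, -1.0]]
force: [-0.4, -0.5, -0.8]
grip_width: 0.0952
```

```bash
python3 - <<'E'
from h import *
s=readout.sense();T=s['tool_pos'];R=s['eef_rot'];print(T,s['force'])
c=get_calibration('side');im=camera('side')[:,:,::-1].copy()
S=5
B=cv2.resize(im,None,fx=S,fy=S,interpolation=cv2.INTER_CUBIC)
from ov import draw
draw(B,c,[(.4428,-.3775,-.143,.11,.06,0,.028)],S=S)
p=proj([T],c)[0];u,v=int(p[0]*S),int(p[1]*S);cv2.circle(B,(u,v),3,(255,0,0),-1)
cv2.imwrite('pics/s5.png',B[v-300:v+250,u-375:u+375])
E
```

```text
[ 0.43986093 -0.38058914 -0.01493194] [-0.39310251 -0.52063215 -0.7949221 ]
```

View pics/s5.png

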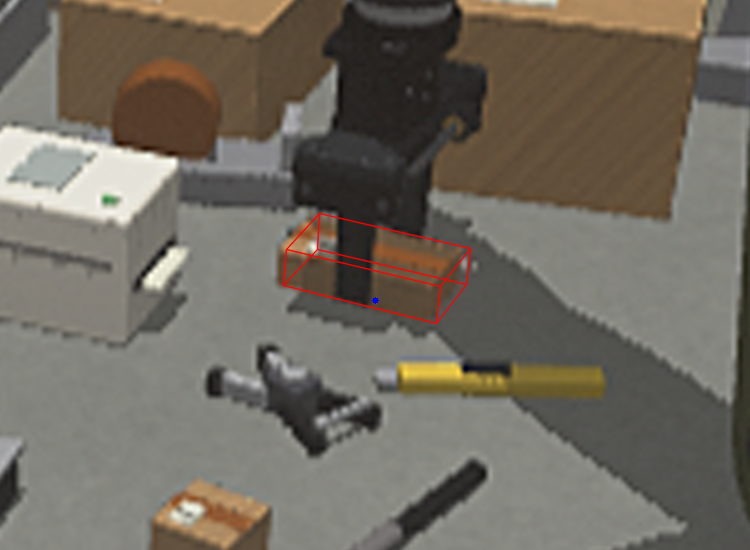

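```bash

python3 -m pendant '[0,0,0,0,0,-0.02,50, 0,0,0,0,0,-0.02,50, 0,0,0,0,0,-0.02,50, 0,0,0,0,0,-0.02,50, 0,0,0,0,0,-0.02,50, 0,0,0,0,0,-0.02,50]' 20
python3 wr.py w6
```

```text
clock: 7.3
tool_pos: [0.4401, -0.3806, -0.0122]
eef_rot: [[-0.147, -0.989, -0.005], [-0.989, 0.147, 0.005], [-0.005, 0.006, -1.0]]
force: [-0.3, 1.2, 2.4]
grip_width: 0.0597
```

View pics/w6.png

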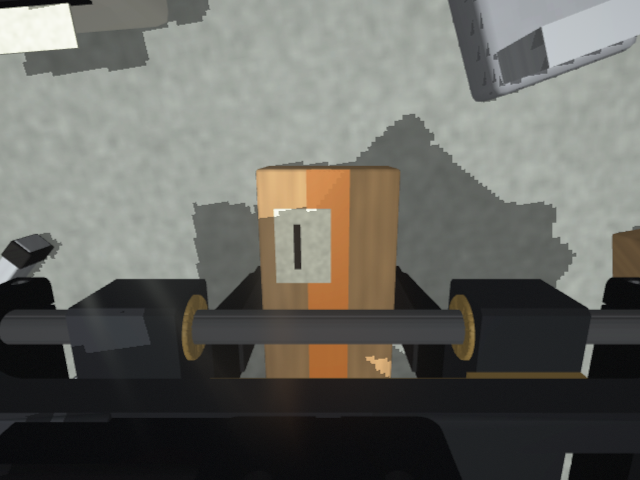

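```bash

python3 -m pendant '[0,0,0,0,0,-0.2,45, 0,0,0,0,0,-0.5,45, 0,0,0,0,0,-0.9,45, 0,0,0,0,0,-1,45]'
python3 plan.py .46,-.27,.14,-92 .5,-.16,.14,-92 .56,-.06,.12,-92 .62,.02,.1,-92 .6498,.025,.05,-92
```

```text
clock: 7.75
tool_pos: [0.4432, -0.3841, 0.1139]
eef_rot: [[-0.147, -0.989, 0.001], [-0.989, 0.147, -0.002], [0.002, -0.002, -1.0]]
force: [0.4, -0.8, 0.1]
grip_width: 0.06
t 7.75 at [ 0.4432 -0.3841  0.1139] yaw -98.44 w 60.0 F [ 0.4 -0.8  0.1]
.46,-.27,.14,-92 rows>=2.4 [-0.001, -0.002, -0.075, -0.961, 0.001, -0.22]
.5,-.16,.14,-92 rows>=2.3 [0.0, 0.0, 0.0, -0.928, -0.301, 0.0]
.56,-.06,.12,-92 rows>=2.4 [0.0, 0.0, 0.0, -0.85, -0.471, 0.167]
.62,.02,.1,-92 rows>=2.0 [0.0, 0.0, 0.0, -0.684, -0.476, 0.167]
.6498,.025,.05,-92 rows>=1.2 [0.0, 0.0, 0.0, -0.05, -0.247, 0.417]
```

```bash

python3 -m pendant '[0,0,-0.025,-0.32,0,-0.07,45, 0,0,-0.05,-0.64,0,-0.15,45, 0,0,-0.075,-0.96,0,-0.22,45]'
python3 -m pendant '[0,0,0,-0.3,-0.1,0,45, 0,0,0,-0.6,-0.2,0,45, 0,0,0,-0.93,-0.3,0,45]'
python3 -m pendant '[0,0,0,-0.28,-0.16,0.05,45, 0,0,0,-0.56,-0.32,0.1,45, 0,0,0,-0.85,-0.47,0.17,45]'
python3 plan.py .62,.02,.1,-92 .6498,.025,.05,-92
```

```text
clock: 8.05
tool_pos: [0.4598, -0.2693, 0.1397]
eef_rot: [[-0.034, -0.999, 0.001], [-0.999, 0.034, -0.003], [0.003, -0.001, -1.0]]
force: [0.3, -0.2, -1.8]
grip_width: 0.06
clock: 8.35
tool_pos: [0.4994, -0.1578, 0.1385]
eef_rot: [[-0.035, -0.999, 0.001], [-0.999, 0.035, -0.003], [0.003, -0.001, -1.0]]
force: [0.4, -0.1, -1.6]
grip_width: 0.0598
clock: 8.65
tool_pos: [0.5599, -0.0567, 0.117]
eef_rot: [[-0.035, -0.999, 0.001], [-0.999, 0.035, -0.004], [0.004, -0.001, -1.0]]
force: [0.5, -0.3, -0.9]
grip_width: 0.0598
t 8.65 at [ 0.5599 -0.0567  0.117 ] yaw -92.01 w 59.8 F [ 0.5 -0.3 -0.9]
.62,.02,.1,-92 rows>=2.0 [-0.001, -0.002, -0.0, -0.657, -0.478, 0.14]
.6498,.025,.05,-92 rows>=1.2 [0.0, 0.0, 0.0, -0.05, -0.247, 0.417]
```

```bash

python3 -m pendant '[0,0,0,-0.22,-0.16,0.05,45, 0,0,0,-0.44,-0.32,0.1,45, 0,0,0,-0.66,-0.48,0.14,45, 0,0,0,-0.66,-0.6,0.14,45, 0,0,0,-0.68,-0.72,0.2,45, 0,0,0,-0.68,-0.72,0.3,45, 0,0,0,-0.68,-0.72,0.3,45]'
python3 - <<'E'
from h import *
B=camera('top')[:,:,::-1]
cv2.imwrite('pics/t7.png',cv2.resize(B[120:280,280:440],None,fx=3.5,fy=3.5,interpolation=2))
E
python3 wr.py w7
python3 plan.py .6498,.025,.03,-92
```

```text
clock: 9.35
tool_pos: [0.6466, 0.0216, 0.077]
eef_rot: [[-0.035, -0.999, -0.006], [-0.999, 0.035, -0.004], [0.004, 0.005, -1.0]]
force: [-0.1, -0.1, -2.2]
grip_width: 0.0601
t 9.45 at [0.6476 0.0214 0.0792] yaw -92.03 w 59.8 F [ 1.   0.2 -1.4]
.6498,.025,.03,-92 rows>=1.0 [0.001, -0.003, -0.0, -0.032, -0.018, 0.41]
```

View pics/w7.png

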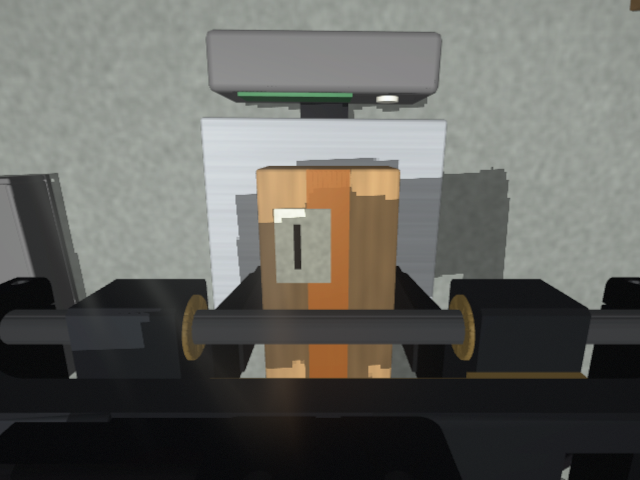

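```bash
python3 - <<'E'
from h import *
d=np.load('pics/w7.npz');cal=dict(mtx=d['mtx'],view=d['view'])
a=unproj((202,120),.04,cal);b=unproj((446,121.5),.04,cal)
print(a,b,np.linalg.norm(a-b)); yaw=np.arctan2(a[0]-b[0],b[1]-a[1]); print(np.degrees(yaw))
m=(a+b)/2; t=(a-b)/np.linalg.norm(a-b); x=np.array([t[1],-t[0],0]); print('yaw',np.degrees(np.arctan2(x[1],x[0])),'centre',m-x*.075)
zt=readout.sense()['tool_pos'][2]+.04
a=unproj((257,168),zt,cal);b=unproj((399,168),zt,cal);print('flat front',a,b,(a+b)/2-[.055,0,0])
E
```

```text
[0.73374492 0.09384026 0.04      ] [ 0.72779064 -0.05313079  0.04      ] 0.147091621098824
177.68003217962138
yaw -2.319967820378611 centre [0.65582925 0.02339074 0.04      ]
flat front [0.70795466 0.0481515  0.11921436] [ 0.70592158 -0.00973473  0.11921436] [0.65193812 0.01920838 0.11921436]
```

```bash

python3 -m pendant '[0,0,0,-0.03,-0.02,0.2,45, 0,0,0,-0.03,-0.02,0.36,45, 0,0,0,-0.03,-0.02,0.4,45, 0,0,0,-0.03,-0.02,0.42,45, 0,0,0,-0.03,-0.02,0.42,45]'
python3 plan.py .6498,.025,.0285,-92
```

```text
clock: 9.95
tool_pos: [0.6504, 0.0245, 0.0297]
eef_rot: [[-0.036, -0.999, -0.001], [-0.999, 0.036, -0.004], [0.004, 0.001, -1.0]]
force: [-0.4, -0.3, -1.0]
grip_width: 0.0596
t 9.95 at [0.6504 0.0245 0.0297] yaw -92.04 w 59.6 F [-0.4 -0.3 -1. ]
.6498,.025,.0285,-92 rows>=0.0 [0.001, -0.003, -0.0, -0.004, 0.005, 0.01]
```

```bash

python3 -m pendant '[0,0,0,0,0,0.02,45, 0,0,0,0,0,0.02,45]'
python3 -m pendant '[0,0,0,0,0,0,70, 0,0,0,0,0,0,90, 0,0,0,0,0,0,90, 0,0,0,0,0,0,90]'
python3 -m pendant '[0,0,0,0,0,-0.2,90, 0,0,0,0,0,-0.5,90, 0,0,0,0,0,-0.9,90]'
python3 wr.py w8 .6535,.024,-2,.11,.06,.04,.068 .6535,.024,-2.2,.15,.15,0.039,.04
python3 plan.py .6,.12,.2,-97 .55,.2,.2,-102 .49,.29,.2,-107 .4353,.384,.14,-107 
```

```text
clock: 10.15
tool_pos: [0.651, 0.0244, 0.0283]
eef_rot: [[-0.036, -0.999, 0.001], [-0.999, 0.036, -0.004], [0.004, -0.001, -1.0]]
force: [0.2, 0.2, -1.4]
grip_width: 0.0598
clock: 10.55
tool_pos: [0.6512, 0.0244, 0.0286]
eef_rot: [[-0.036, -0.999, 0.001], [-0.999, 0.036, -0.004], [0.004, -0.001, -1.0]]
force: [-0.4, -0.4, 0.7]
grip_width: 0.0859
clock: 10.85
tool_pos: [0.649, 0.0249, 0.1347]
eef_rot: [[-0.036, -0.999, -0.005], [-0.999, 0.036, -0.004], [0.004, 0.005, -1.0]]
force: [-0.0, 0.7, 0.9]
grip_width: 0.0899
t 10.9 at [0.6553 0.0248 0.1472] yaw -92.04 w 90.0 F [3.3 0.2 6.4]
.6,.12,.2,-97 rows>=2.4 [-0.009, -0.002, 0.058, -0.775, 0.483, -0.45]
.55,.2,.2,-102 rows>=1.9 [0.0, 0.0, 0.058, -0.611, 0.495, 0.0]
.49,.29,.2,-107 rows>=2.2 [0.0, 0.0, 0.058, -0.63, 0.645, 0.0]
.4353,.384,.14,-107 rows>=2.5 [0.0, 0.0, 0.0, -0.616, 0.665, 0.5]
```

View pics/w8.png

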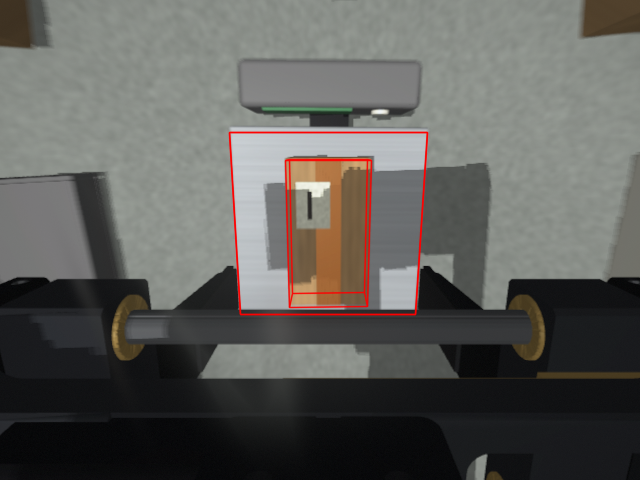

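```bash

python3 -m pendant '[0,0,0.02,-0.26,0.16,-0.2,70, 0,0,0.04,-0.52,0.32,-0.4,60, 0,0,0.058,-0.78,0.48,-0.4,60]'
python3 -m pendant '[0,0,0.03,-0.32,0.25,0,60, 0,0,0.058,-0.62,0.5,0,60]'
python3 -m pendant '[0,0,0.02,-0.22,0.22,0,60, 0,0,0.04,-0.44,0.44,0,60, 0,0,0.058,-0.63,0.65,0,60]'
python3 plan.py .4353,.384,.14,-107
```

```text
clock: 11.2
tool_pos: [0.6027, 0.1217, 0.1997]
eef_rot: [[-0.124, -0.992, 0.022], [-0.992, 0.124, -0.003], [0.0, -0.023, -1.0]]
force: [0.4, -0.1, 0.7]
grip_width: 0.0711
clock: 11.4
tool_pos: [0.5521, 0.2045, 0.1995]
eef_rot: [[-0.213, -0.977, 0.025], [-0.977, 0.213, -0.002], [-0.003, -0.025, -1.0]]
force: [0.8, 1.0, 0.6]
grip_width: 0.0607
clock: 11.7
tool_pos: [0.4909, 0.2965, 0.198]
eef_rot: [[-0.297, -0.955, 0.026], [-0.955, 0.297, -0.002], [-0.006, -0.025, -1.0]]
force: [0.4, 0.4, -0.2]
grip_width: 0.0599
t 11.7 at [0.4909 0.2965 0.198 ] yaw -107.28 w 59.9 F [ 0.4  0.4 -0.2]
.4353,.384,.14,-107 rows>=2.4 [-0.017, 0.004, -0.003, -0.556, 0.671, 0.47]
```

```bash

python3 -m pendant '[-0.008,0,0,-0.2,0.22,0.1,60, -0.017,0.004,0,-0.4,0.45,0.3,60, -0.017,0.004,0,-0.55,0.67,0.47,60, -0.017,0.004,0,-0.55,0.67,0.47,60]'
python3 wr.py w9 .4544,.3782,-17.1,.135,.038,0,.038
python3 plan.py .4353,.384,.05,-107 .4353,.384,-.01,-107
```

```text
clock: 12.1
tool_pos: [0.4312, 0.3842, 0.136]
eef_rot: [[-0.293, -0.956, -0.007], [-0.956, 0.293, -0.003], [0.005, 0.005, -1.0]]
force: [0.4, -0.8, -0.1]
grip_width: 0.0596
t 12.15 at [0.4332 0.3836 0.1379] yaw -107.12 w 60.2 F [-0.2 -0.8 -0.3]
.4353,.384,.05,-107 rows>=1.8 [0.002, -0.002, -0.001, -0.011, -0.017, 0.733]
.4353,.384,-.01,-107 rows>=1.2 [0.0, 0.0, 0.0, 0.0, 0.0, 0.5]
```

View pics/w9.png

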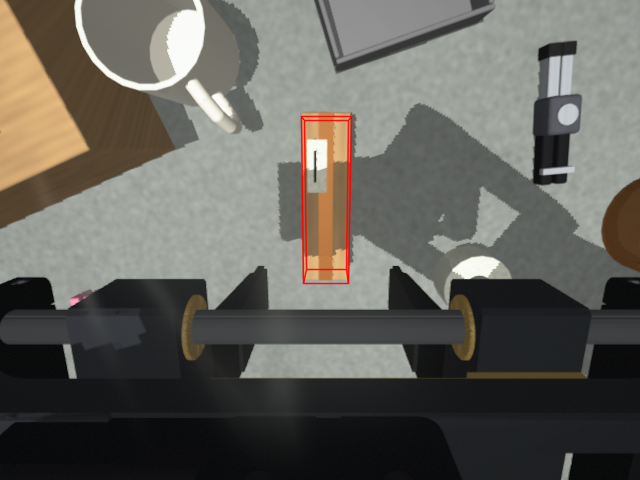

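```bash

python3 -m pendant '[0,0,0,-0.01,-0.02,0.3,60, 0,0,0,-0.01,-0.02,0.6,60, 0,0,0,-0.01,-0.02,0.85,60, 0,0,0,-0.01,-0.02,0.98,60, 0,0,0,-0.01,-0.02,1,60, 0,0,0,-0.01,-0.02,1,60]'
python3 plan.py .4353,.384,-.01,-107
```

```text
clock: 12.75
tool_pos: [0.4366, 0.3839, 0.019]
eef_rot: [[-0.295, -0.956, -0.002], [-0.956, 0.295, -0.001], [0.002, 0.002, -1.0]]
force: [0.5, -0.0, 0.9]
grip_width: 0.0602
t 12.75 at [0.4366 0.3839 0.019 ] yaw -107.15 w 60.2 F [ 0.5 -0.   0.9]
.4353,.384,-.01,-107 rows>=0.6 [0.001, -0.001, -0.002, 0.002, 0.01, 0.242]
```

```bash

python3 -m pendant '[0,0,0,0,0.01,0.1,60, 0,0,0,0,0.01,0.21,60, 0,0,0,0,0.01,0.21,60]'
python3 -m pendant '[0,0,0,0,0,0,28, 0,0,0,0,0,0,28, 0,0,0,0,0,0,28, 0,0,0,0,0,0,28, 0,0,0,0,0,0,28]' 25
python3 -m pendant '[0,0,0,0,0,-0.2,28, 0,0,0,0,0,-0.5,28, 0,0,0,0,0,-0.9,28, 0,0,0,0,0,-1,28]'
python3 wr.py w10
python3 plan.py .44,.28,.2,-100 .46,.17,.2,-94 .5,.06,.2,-92 .55,-.05,.2,-92 .6,-.128,.17,-92 .63,-.128,.07,-92
```

```text
clock: 13.05
tool_pos: [0.4342, 0.3834, -0.008]
eef_rot: [[-0.295, -0.956, -0.005], [-0.956, 0.295, -0.003], [0.004, 0.003, -1.0]]
force: [-0.1, 0.0, -0.6]
grip_width: 0.0601
clock: 13.55
tool_pos: [0.4344, 0.3837, -0.0076]
eef_rot: [[-0.295, -0.956, -0.004], [-0.956, 0.295, -0.003], [0.004, 0.003, -1.0]]
force: [-0.4, 0.9, -0.5]
grip_width: 0.0379
clock: 13.95
tool_pos: [0.4378, 0.3861, 0.1186]
eef_rot: [[-0.295, -0.956, 0.004], [-0.956, 0.295, 0.003], [-0.004, -0.003, -1.0]]
force: [0.9, 0.6, -1.1]
grip_width: 0.038
t 14.0 at [0.4378 0.3861 0.1185] yaw -107.15 w 38.0 F [ 1.5  0.6 -0.2]
.44,.28,.2,-100 rows>=2.7 [-0.002, 0.003, -0.083, 0.836, -0.28, -0.682]
.46,.17,.2,-94 rows>=2.2 [0.0, 0.0, -0.07, 0.874, -0.323, 0.0]
.5,.06,.2,-92 rows>=2.3 [0.0, 0.0, -0.023, 0.891, -0.396, 0.0]
.55,-.05,.2,-92 rows>=2.4 [0.0, 0.0, 0.0, 0.902, -0.448, 0.0]
.6,-.128,.17,-92 rows>=1.9 [0.0, 0.0, 0.0, 0.635, -0.439, 0.25]
.63,-.128,.07,-92 rows>=2.1 [0.0, 0.0, 0.0, -0.009, -0.25, 0.833]
```

View pics/w10.png

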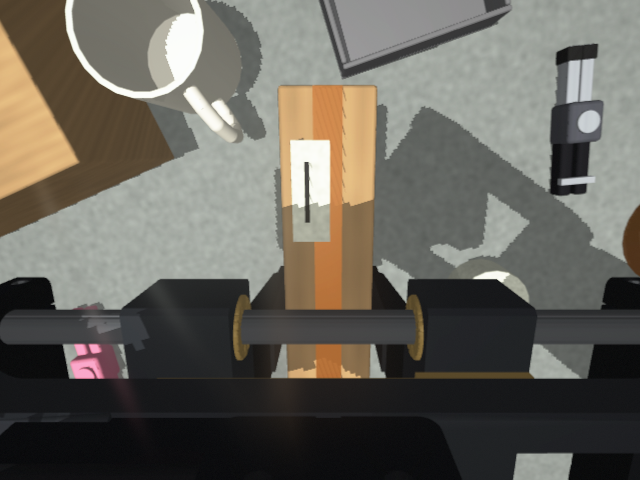

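```bash

python3 -m pendant '[0,0,-0.02,0.1,-0.05,-0.25,28, 0,0,-0.05,0.4,-0.15,-0.5,28, 0,0,-0.083,0.8,-0.28,-0.68,28, 0,0,-0.083,0.83,-0.28,-0.68,28]'
python3 -m pendant '[0,0,-0.035,0.4,-0.16,0,28, 0,0,-0.07,0.87,-0.32,0,28, 0,0,-0.07,0.87,-0.32,0,28]'
python3 -m pendant '[0,0,-0.01,0.3,-0.14,0,28, 0,0,-0.023,0.6,-0.28,0,28, 0,0,-0.023,0.89,-0.4,0,28]'
python3 -m pendant '[0,0,0,0.3,-0.15,0,28, 0,0,0,0.6,-0.3,0,28, 0,0,0,0.9,-0.45,0,28]'
python3 plan.py .6,-.13,.17,-92 .622,-.13,.07,-92
```

```text
clock: 14.4
tool_pos: [0.4411, 0.2781, 0.2011]
eef_rot: [[-0.176, -0.984, 0.007], [-0.984, 0.176, 0.003], [-0.004, -0.006, -1.0]]
force: [0.7, 0.9, -1.4]
grip_width: 0.0378
clock: 14.7
tool_pos: [0.4597, 0.1653, 0.1984]
eef_rot: [[-0.075, -0.997, 0.003], [-0.997, 0.075, 0.001], [-0.001, -0.003, -1.0]]
force: [0.2, -0.1, -1.7]
grip_width: 0.0377
clock: 15.0
tool_pos: [0.4991, 0.0544, 0.196]
eef_rot: [[-0.04, -0.999, -0.0], [-0.999, 0.04, 0.002], [-0.002, 0.0, -1.0]]
force: [0.5, 0.7, -2.4]
grip_width: 0.0378
clock: 15.3
tool_pos: [0.5483, -0.0564, 0.1932]
eef_rot: [[-0.041, -0.999, -0.003], [-0.999, 0.041, 0.003], [-0.003, 0.003, -1.0]]
force: [0.5, -0.3, -1.3]
grip_width: 0.0376
t 15.3 at [ 0.5483 -0.0564  0.1932] yaw -92.34 w 37.6 F [ 0.5 -0.3 -1.3]
.6,-.13,.17,-92 rows>=1.9 [0.002, 0.002, -0.004, 0.596, -0.456, 0.19]
.622,-.13,.07,-92 rows>=2.0 [0.0, 0.0, 0.0, -0.006, -0.183, 0.833]
```

```bash

python3 -m pendant '[0,0,0,0.3,-0.23,0.1,28, 0,0,0,0.6,-0.46,0.19,28, 0,0,0,0.6,-0.64,0.19,28, 0,0,0,0.6,-0.64,0.5,28, 0,0,0,0.6,-0.64,0.5,28, 0,0,0,0.6,-0.64,0.5,28]'
python3 wr.py w11
python3 plan.py .622,-.13,.05,-92  .622,-.13,-.006,-92
```

```text
clock: 15.9
tool_pos: [0.6202, -0.1302, 0.1297]
eef_rot: [[-0.041, -0.999, -0.009], [-0.999, 0.041, 0.005], [-0.005, 0.009, -1.0]]
force: [0.5, 0.4, -1.4]
grip_width: 0.0379
t 15.95 at [ 0.6213 -0.1305  0.1319] yaw -92.33 w 37.7 F [-0.6 -0.5 -1.2]
.622,-.13,.05,-92 rows>=1.6 [0.004, 0.002, -0.004, -0.002, -0.009, 0.682]
.622,-.13,-.006,-92 rows>=1.1 [0.0, 0.0, 0.0, 0.0, 0.0, 0.467]
```

View pics/w11.png

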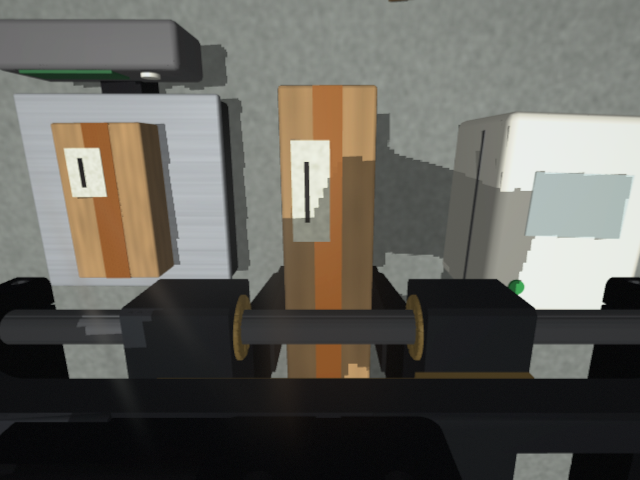

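```bash
python3 - <<'E'
from h import *
d=np.load('pics/w11.npz');cal=dict(mtx=d['mtx'],view=d['view'])
for p in [(508,113),(500,190),(495,290)]: print(unproj(p,.095,cal).round(4))
for p in [(460,122),(445,279)]: print('base',unproj(p,0,cal).round(4))
for p in [(219,96),(236,278)]: print('scale',unproj(p,0.04,cal).round(4))
E
```

```text
[ 0.7035 -0.2398  0.095 ]
[ 0.6583 -0.2386  0.095 ]
[ 0.5918 -0.2404  0.095 ]
base [ 0.704  -0.2445  0.    ]
base [ 0.5639 -0.2374  0.    ]
scale [ 0.7273 -0.0553  0.04  ]
scale [ 0.587  -0.0531  0.04  ]
```

```bash

python3 -m pendant '[0,0,0,0.05,-0.01,0.25,28, 0,0,0,0.05,-0.01,0.5,28, 0,0,0,0.05,-0.01,0.7,28, 0,0,0,0.05,-0.01,0.85,28, 0,0,0,0.05,-0.01,0.95,28, 0,0,0,0.05,-0.01,0.95,28]'
python3 plan.py .622,-.136,-.006,-92
```

```text
clock: 16.55
tool_pos: [0.6209, -0.1357, 0.0168]
eef_rot: [[-0.04, -0.999, -0.007], [-0.999, 0.04, 0.004], [-0.004, 0.007, -1.0]]
force: [0.4, -0.0, -2.5]
grip_width: 0.0381
t 16.55 at [ 0.6209 -0.1357  0.0168] yaw -92.32 w 38.1 F [ 0.4 -0.  -2.5]
.622,-.136,-.006,-92 rows>=0.5 [0.005, 0.003, -0.004, 0.003, -0.01, 0.19]
```

```bash

python3 -m pendant '[0.005,0.003,0,0,-0.01,0.07,28, 0.005,0.003,0,0,-0.01,0.14,28, 0.005,0.003,0,0,-0.01,0.19,28, 0.005,0.003,0,0,-0.01,0.19,28]'
python3 plan.py
```

```text
clock: 16.95
tool_pos: [0.6212, -0.1354, -0.0071]
eef_rot: [[-0.04, -0.999, -0.002], [-0.999, 0.04, 0.0], [-0.0, 0.002, -1.0]]
force: [-0.5, -0.2, -2.6]
grip_width: 0.0377
t 16.95 at [ 0.6212 -0.1354 -0.0071] yaw -92.31 w 37.7 F [-0.5 -0.2 -2.6]
```

```bash

python3 -m pendant '[0,0,0,0,0,0.01,28, 0,0,0,0,0,0.01,28]'
python3 -m pendant '[0,0,0,0,0,0,50, 0,0,0,0,0,0,55, 0,0,0,0,0,0,55]'
python3 -m pendant '[0,0,0,0,0,-0.2,55, 0,0,0,0,0,-0.5,55, 0,0,0,0,0,-0.9,55, 0,0,0,0,0,-1,55]'
python3 wr.py w12 .641,-.136,-2.3,.135,.038,0,.038
python3 - <<'E'
from h import *
from ov import draw
im=camera('top')[:,:,::-1];cal=get_calibration('top');B=cv2.resize(im,None,fx=4,fy=4,interpolation=2)
cv2.imwrite('pics/t12.png',B[540:1040,1050:1850])
E
```

```text
clock: 17.15
tool_pos: [0.6218, -0.1356, -0.0075]
eef_rot: [[-0.04, -0.999, -0.001], [-0.999, 0.04, -0.0], [0.0, 0.001, -1.0]]
force: [-0.4, 0.2, 0.3]
grip_width: 0.0378
clock: 17.45
tool_pos: [0.6221, -0.1357, -0.0072]
eef_rot: [[-0.041, -0.999, 0.0], [-0.999, 0.041, -0.0], [0.0, -0.0, -1.0]]
force: [-0.2, -0.3, -0.4]
grip_width: 0.0536
clock: 17.85
tool_pos: [0.6257, -0.1367, 0.1198]
eef_rot: [[-0.04, -0.999, 0.01], [-0.999, 0.04, -0.004], [0.003, -0.011, -1.0]]
force: [0.1, 0.2, 0.9]
grip_width: 0.0551
```

View pics/w12.png

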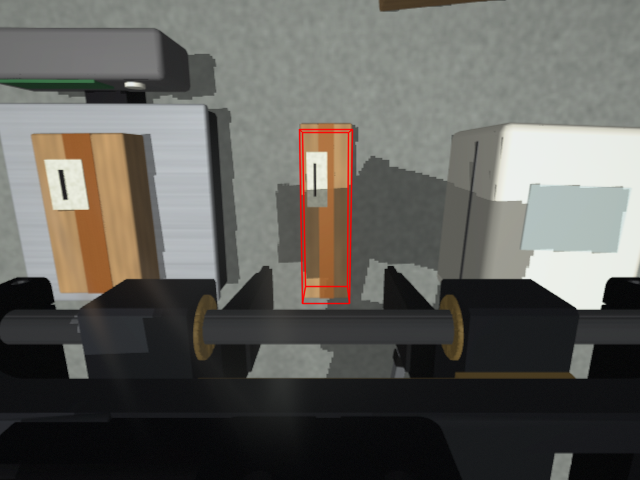

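```bash

python3 plan.py .54,-.15,.16,-100 .44,-.18,.16,-115
```

```text
t 17.95 at [ 0.6243 -0.1363  0.1167] yaw -92.32 w 55.0 F [-0.5 -0.3  0.2]
.54,-.15,.16,-100 rows>=1.9 [-0.005, -0.001, 0.089, 0.143, 0.695, -0.365]
.44,-.18,.16,-115 rows>=2.1 [0.0, 0.0, 0.175, 0.391, 0.777, 0.0]
```

```bash

python3 -m pendant '[0,0,0.03,0.04,0.2,-0.3,55, 0,0,0.06,0.1,0.45,-0.37,55, 0,0,0.089,0.14,0.7,-0.37,55]'
python3 -m pendant '[0,0,0.06,0.14,0.25,0,55, 0,0,0.12,0.28,0.5,0,55, 0,0,0.175,0.39,0.78,0,55, 0,0,0.175,0.39,0.78,0,55]'
python3 wr.py w13 .4514,-.1957,-25,.03,.026,0,.026

```

```text
clock: 18.25
tool_pos: [0.5388, -0.1499, 0.1604]
eef_rot: [[-0.175, -0.985, 0.007], [-0.985, 0.175, -0.003], [0.001, -0.007, -1.0]]
force: [-0.6, 0.1, 0.3]
grip_width: 0.055
clock: 18.65
tool_pos: [0.4343, -0.1793, 0.1565]
eef_rot: [[-0.427, -0.904, 0.002], [-0.904, 0.427, -0.001], [-0.0, -0.002, -1.0]]
force: [0.9, -0.5, -0.4]
grip_width: 0.055
```

View pics/w13.png

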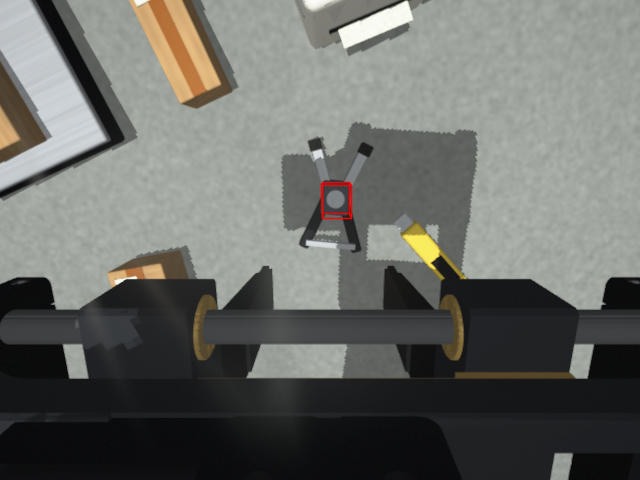

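```bash
python3 - <<'E'
from h import *
d=np.load('pics/w13.npz');cal=dict(mtx=d['mtx'],view=d['view'])
im=d['im'];cv2.imwrite('pics/w13c.png',cv2.resize(im[120:270,270:400],None,fx=4,fy=4,interpolation=2))
W=lambda p,z:unproj(p,z,cal)[:2]
j=(W((316,142),.012)+W((367,150),.012))/2;h=(W((305,244),.012)+W((357,249),.012))/2;b=W((336.5,199.5),.026)
f=lambda v:np.degrees(np.arctan2(v[1],v[0])).round(1)
print(j,h,b,f(j-h),f(j-b),f(b-h))
E
```

```text
[ 0.49279108 -0.22064823] [ 0.41240806 -0.17246127] [ 0.45292646 -0.1967238 ] -30.9 -31.0 -30.9
```

View pics/w13c.png

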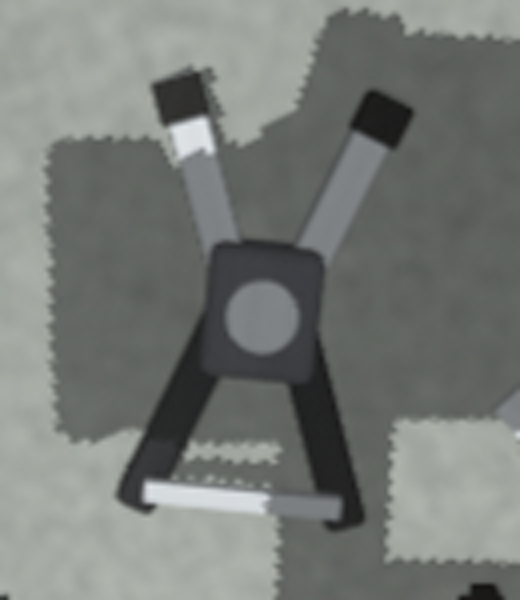

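```bash
python3 plan.py .453,-.1967,.06,-121 .453,-.1967,-.012,-121
```

```text
t 18.7 at [ 0.4362 -0.1793  0.1572] yaw -115.2 w 55.3 F [ 0.1  0.1 -1.2]
.453,-.1967,.06,-121 rows>=2.0 [-0.003, 0.001, 0.068, 0.072, -0.185, 0.811]
.453,-.1967,-.012,-121 rows>=1.4 [0.0, 0.0, 0.0, 0.0, 0.0, 0.6]
```

```bash

python3 -m pendant '[0,0,0.03,0.07,-0.18,0.1,50, 0,0,0.068,0.07,-0.18,0.4,48, 0,0,0.068,0.07,-0.18,0.7,48, 0,0,0.068,0.07,-0.18,0.8,48, 0,0,0.068,0.07,-0.18,0.8,48]'
python3 plan.py .453,-.1967,-.012,-121; python3 wr.py w14 .453,-.1967,-31,.03,.026,0,.026
```

```text
clock: 19.2
tool_pos: [0.4509, -0.1948, 0.0582]
eef_rot: [[-0.515, -0.857, -0.002], [-0.857, 0.515, 0.002], [-0.001, 0.002, -1.0]]
force: [-0.6, -0.4, 0.1]
grip_width: 0.048
t 19.2 at [ 0.4509 -0.1948  0.0582] yaw -120.98 w 48.0 F [-0.6 -0.4  0.1]
.453,-.1967,-.012,-121 rows>=1.4 [0.002, 0.001, 0.0, 0.006, -0.025, 0.585]
```

View pics/w14.png

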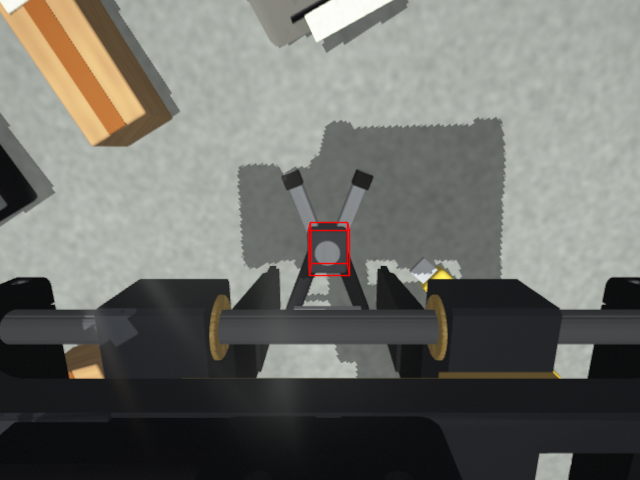

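```bash

python3 -m pendant '[0,0,0,0,-0.02,0.2,46, 0,0,0,0,-0.02,0.4,46, 0,0,0,0,-0.02,0.55,46, 0,0,0,0,-0.02,0.58,46, 0,0,0,0,-0.02,0.58,46]'
python3 -m pendant '[0,0,0,0,0,0,20, 0,0,0,0,0,0,20, 0,0,0,0,0,0,20, 0,0,0,0,0,0,20]' 25
python3 -m pendant '[0,0,0,0,0,-0.2,20, 0,0,0,0,0,-0.5,20, 0,0,0,0,0,-0.9,20, 0,0,0,0,0,-1,20]'
python3 wr.py w15
```

```text
clock: 19.75
tool_pos: [0.4557, -0.1973, -0.0079]
eef_rot: [[-0.515, -0.857, 0.004], [-0.857, 0.515, -0.001], [-0.001, -0.003, -1.0]]
force: [0.3, 0.2, 0.5]
grip_width: 0.0459
clock: 20.15
tool_pos: [0.4568, -0.1976, -0.0065]
eef_rot: [[-0.515, -0.857, 0.006], [-0.857, 0.515, -0.001], [-0.002, -0.006, -1.0]]
force: [-0.1, 2.0, 6.0]
grip_width: 0.0259
clock: 20.55
tool_pos: [0.459, -0.1992, 0.1192]
eef_rot: [[-0.515, -0.857, 0.014], [-0.857, 0.515, -0.006], [-0.002, -0.015, -1.0]]
force: [0.8, -0.8, -0.3]
grip_width: 0.026
```

View pics/w15.png

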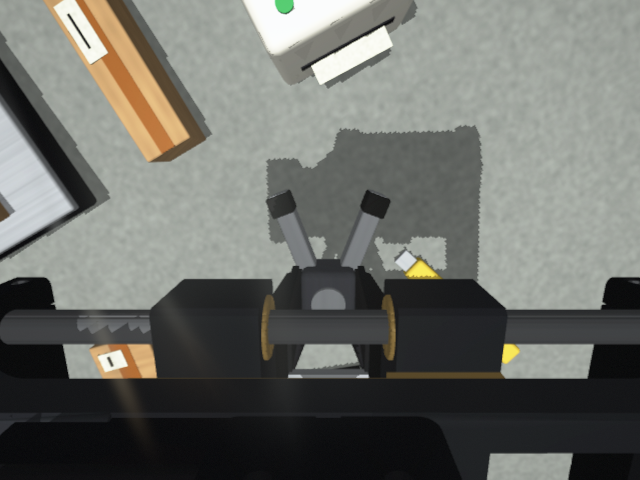

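```bash
python3 plan.py .47,-.14,.17,-80 .49,-.05,.17,-40 .508,.033,.13,-2 .508,.033,.02,-2
```

```text
t 20.6 at [ 0.459  -0.1991  0.1191] yaw -120.97 w 25.6 F [ 0.8 -0.2 -1.2]
.47,-.14,.17,-80 rows>=4.8 [-0.01, -0.002, -0.477, -0.471, 0.168, -0.426]
.49,-.05,.17,-40 rows>=4.7 [0.0, 0.0, -0.465, -0.71, -0.294, 0.0]
.508,.033,.13,-2 rows>=4.4 [0.0, 0.0, -0.442, -0.33, -0.626, 0.333]
.508,.033,.02,-2 rows>=2.2 [0.0, 0.0, 0.0, 0.0, 0.0, 0.917]
```

```bash

python3 -m pendant '[-0.01,0,-0.09,-0.08,0.03,-0.2,20, -0.01,0,-0.19,-0.17,0.06,-0.4,20, -0.01,0,-0.285,-0.27,0.1,-0.42,20, -0.01,0,-0.38,-0.37,0.13,-0.42,20, -0.01,0,-0.477,-0.47,0.17,-0.42,20]'
python3 -m pendant '[0,0,-0.09,-0.14,-0.06,0,20, 0,0,-0.186,-0.28,-0.12,0,20, 0,0,-0.28,-0.42,-0.18,0,20, 0,0,-0.37,-0.56,-0.24,0,20, 0,0,-0.465,-0.71,-0.29,0,20]'
python3 -m pendant '[0,0,-0.09,-0.07,-0.12,0,20, 0,0,-0.18,-0.14,-0.25,0.1,20, 0,0,-0.27,-0.21,-0.38,0.2,20, 0,0,-0.36,-0.28,-0.5,0.3,20, 0,0,-0.442,-0.33,-0.63,0.3,20, 0,0,-0.442,-0.33,-0.63,0.3,20]'
python3 wr.py w16; python3 plan.py .508,.033,.02,-2 .508,.033,-.006,-2
```

```text
clock: 21.1
tool_pos: [0.4688, -0.1392, 0.167]
eef_rot: [[0.18, -0.984, -0.004], [-0.984, -0.18, -0.002], [0.002, 0.004, -1.0]]
force: [0.5, 0.0, -0.8]
grip_width: 0.0254
clock: 21.6
tool_pos: [0.4866, -0.0483, 0.164]
eef_rot: [[0.773, -0.634, -0.008], [-0.634, -0.773, -0.002], [-0.005, 0.006, -1.0]]
force: [-0.0, -0.2, -1.3]
grip_width: 0.0259
clock: 22.2
tool_pos: [0.502, 0.0365, 0.1247]
eef_rot: [[1.0, -0.022, -0.012], [-0.022, -1.0, -0.001], [-0.012, 0.001, -1.0]]
force: [1.3, 0.5, -1.8]
grip_width: 0.0256
t 22.25 at [0.5023 0.0356 0.1255] yaw -1.4 w 25.7 F [-0.   0.2 -1.2]
.508,.033,.02,-2 rows>=2.1 [0.001, 0.008, 0.007, 0.058, 0.019, 0.879]
.508,.033,-.006,-2 rows>=0.5 [0.0, 0.0, 0.0, 0.0, 0.0, 0.217]
```

View pics/w16.png

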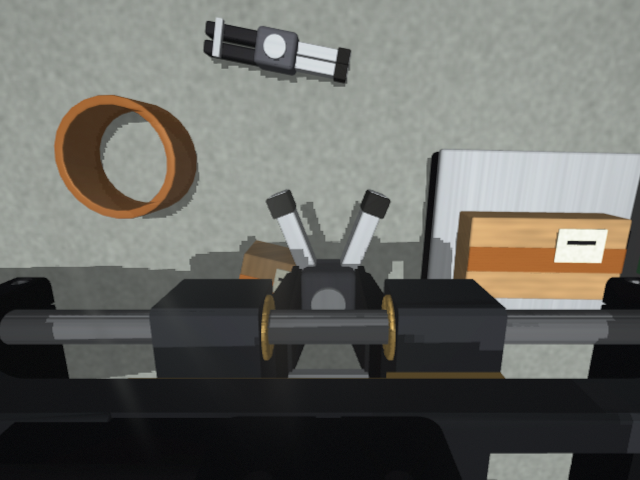

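```bash

python3 -m pendant '[0,0.004,0.007,0.06,0.02,0.2,20, 0,0.008,0.007,0.06,0.02,0.45,20, 0,0.008,0.007,0.06,0.02,0.7,20, 0,0.008,0.007,0.06,0.02,0.88,20, 0,0.008,0.007,0.06,0.02,0.92,20, 0,0.008,0.007,0.06,0.02,0.92,20]'
python3 - <<'E'
from h import *
im=camera('side')[:,:,::-1];cal=get_calibration('side')
cv2.imwrite('pics/s16.png',cv2.resize(im[130:290,210:410],None,fx=4,fy=3.7,interpolation=2))
E
python3 plan.py .508,.033,-.006,-2
```

```text
clock: 22.85
tool_pos: [0.5071, 0.0323, 0.014]
eef_rot: [[0.999, -0.037, -0.002], [-0.037, -0.999, -0.002], [-0.002, 0.002, -1.0]]
force: [0.7, -0.6, -1.3]
grip_width: 0.0258
t 22.9 at [0.5083 0.0324 0.0153] yaw -2.09 w 25.8 F [ 0.8  1.1 -1.3]
.508,.033,-.006,-2 rows>=0.4 [0.002, -0.0, -0.001, -0.003, -0.005, 0.178]
```

View pics/s16.png

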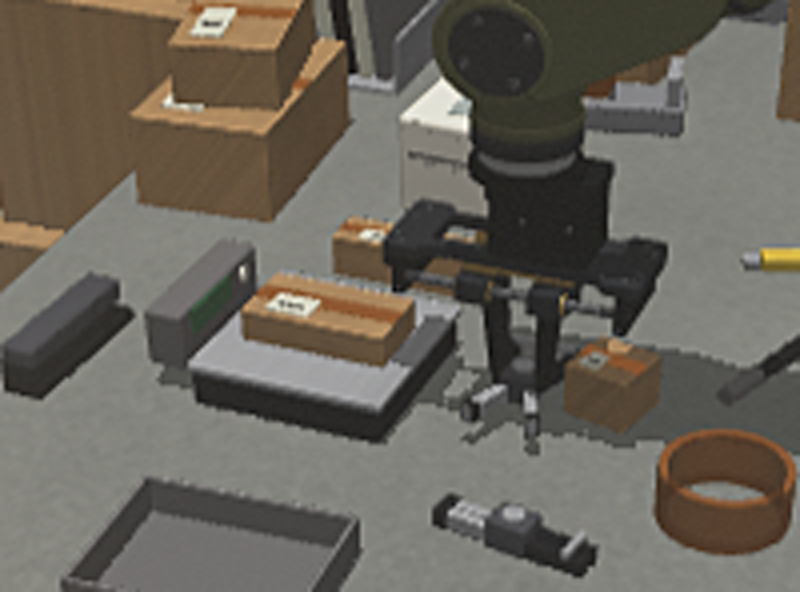

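```bash

python3 -m pendant '[0,0,0,0,0,0.08,20, 0,0,0,0,0,0.15,20, 0,0,0,0,0,0.17,20, 0,0,0,0,0,0.17,20]'

```

```text
clock: 23.3
tool_pos: [0.5078, 0.0324, -0.0056]
eef_rot: [[0.999, -0.036, -0.001], [-0.036, -0.999, -0.002], [-0.0, 0.002, -1.0]]
force: [-0.5, 0.4, -1.1]
grip_width: 0.0257
```

```bash

python3 -m pendant '[0,0,0,0,0,0.015,20, 0,0,0,0,0,0.02,20, 0,0,0,0,0,0.02,20]'

```

```text
clock: 23.6
tool_pos: [0.5083, 0.0324, -0.0065]
eef_rot: [[0.999, -0.036, -0.0], [-0.036, -0.999, -0.002], [-0.0, 0.002, -1.0]]
force: [-4.0, -0.4, 7.4]
grip_width: 0.0255
```

```bash

python3 -m pendant '[0,0,0,0,0,-0.005,36, 0,0,0,0,0,-0.005,40, 0,0,0,0,0,-0.005,40]'
python3 -m pendant '[0,0,0,0,0,-0.15,40, 0,0,0,0,0,-0.45,40, 0,0,0,0,0,-0.85,40, 0,0,0,0,0,-1,40]'
python3 wr.py w17 .508,.0285,88,.03,.026,0,.026
python3 plan.py .49,.11,.14,-50 .455,.165,.14,-100
```

```text
clock: 23.9
tool_pos: [0.5087, 0.0324, -0.0057]
eef_rot: [[0.999, -0.036, 0.0], [-0.036, -0.999, -0.002], [0.0, 0.002, -1.0]]
force: [-0.1, -0.4, 0.5]
grip_width: 0.039
clock: 24.3
tool_pos: [0.5114, 0.0326, 0.1194]
eef_rot: [[0.999, -0.036, 0.008], [-0.036, -0.999, -0.003], [0.008, 0.002, -1.0]]
force: [0.1, 0.1, 0.6]
grip_width: 0.0402
t 24.35 at [0.5126 0.0326 0.1213] yaw -2.08 w 39.8 F [0.8 0.5 1.9]
.49,.11,.14,-50 rows>=5.6 [-0.002, -0.008, 0.558, -0.21, -0.637, -0.16]
.455,.165,.14,-100 rows>=5.8 [0.0, 0.0, 0.582, -0.539, -0.071, 0.0]
```

View pics/w17.png

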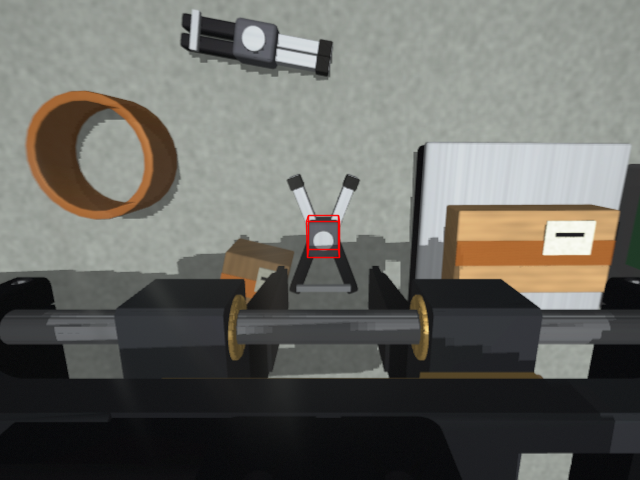

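```bash

python3 -m pendant '[0,0,0.09,-0.03,-0.1,-0.16,45, 0,0,0.18,-0.07,-0.2,-0.16,45, 0,0,0.28,-0.1,-0.3,-0.16,45, 0,0,0.37,-0.14,-0.4,-0.16,45, 0,0,0.46,-0.17,-0.52,-0.16,45, 0,0,0.558,-0.21,-0.64,-0.16,45]'
python3 -m pendant '[0,0,0.1,-0.09,-0.01,0,48, 0,0,0.2,-0.18,-0.02,0,48, 0,0,0.3,-0.27,-0.03,0,48, 0,0,0.4,-0.36,-0.05,0,48, 0,0,0.5,-0.45,-0.06,0,48, 0,0,0.59,-0.54,-0.07,0,48, 0,0,0.59,-0.54,-0.07,0,48]'
python3 wr.py w18 .4626,.1763,-11.2,.03,.026,0,.026
python3 plan.py .4626,.1763,.06,-101
```

```text
clock: 24.95
tool_pos: [0.4893, 0.1107, 0.1387]
eef_rot: [[0.638, -0.77, 0.01], [-0.77, -0.638, -0.003], [0.008, -0.005, -1.0]]
force: [-0.8, 0.1, 0.4]
grip_width: 0.045
clock: 25.65
tool_pos: [0.4534, 0.1665, 0.137]
eef_rot: [[-0.191, -0.982, 0.008], [-0.982, 0.191, -0.003], [0.002, -0.008, -1.0]]
force: [0.8, 0.5, 0.1]
grip_width: 0.0482
t 25.7 at [0.4538 0.1661 0.1372] yaw -100.86 w 48.1 F [-0.3 -0.2 -0.7]
.4626,.1763,.06,-101 rows>=1.6 [-0.006, -0.001, 0.002, -0.098, -0.05, 0.644]
```

View pics/w18.png

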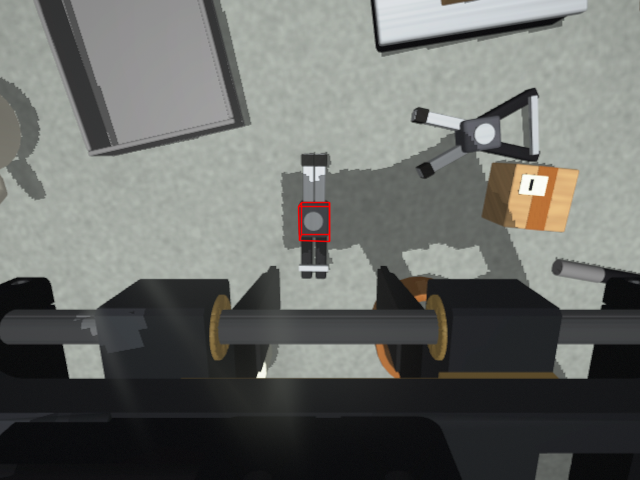

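```bash

python3 -m pendant '[-0.006,0,0,-0.1,-0.05,0.2,46, -0.006,0,0,-0.1,-0.05,0.5,46, -0.006,0,0,-0.1,-0.05,0.8,46, -0.006,0,0,-0.1,-0.05,0.95,46, -0.006,0,0,-0.1,-0.05,1,46, -0.006,0,0,-0.1,-0.05,1,46]'
python3 plan.py .4626,.1763,-.009,-101
```

```text
clock: 26.3
tool_pos: [0.4625, 0.1758, 0.0163]
eef_rot: [[-0.187, -0.982, -0.003], [-0.982, 0.187, -0.002], [0.003, 0.002, -1.0]]
force: [-1.0, 1.2, 0.3]
grip_width: 0.0458
t 26.3 at [0.4625 0.1758 0.0163] yaw -100.81 w 45.8 F [-1.   1.2  0.3]
.4626,.1763,-.009,-101 rows>=0.5 [0.001, -0.002, 0.002, -0.005, -0.001, 0.211]
```

```bash

python3 -m pendant '[0,0,0,0,0,0.1,46, 0,0,0,0,0,0.2,46, 0,0,0,0,0,0.21,46]'
python3 -m pendant '[0,0,0,0,0,0,20, 0,0,0,0,0,0,20, 0,0,0,0,0,0,20, 0,0,0,0,0,0,20]' 25
python3 -m pendant '[0,0,0,0,0,-0.2,20, 0,0,0,0,0,-0.5,20, 0,0,0,0,0,-0.9,20, 0,0,0,0,0,-1,20]'
python3 plan.py .52,.22,.15,-92 .6,.279,.12,-90 .617,.279,.05,-90
```

```text
clock: 26.6
tool_pos: [0.4613, 0.1754, -0.0103]
eef_rot: [[-0.187, -0.982, -0.005], [-0.982, 0.187, -0.003], [0.004, 0.004, -1.0]]
force: [-0.4, -0.6, 0.8]
grip_width: 0.046
clock: 27.0
tool_pos: [0.4617, 0.1756, -0.0099]
eef_rot: [[-0.187, -0.982, -0.004], [-0.982, 0.187, -0.003], [0.003, 0.003, -1.0]]
force: [-0.1, 0.3, 1.5]
grip_width: 0.0256
clock: 27.4
tool_pos: [0.4657, 0.1768, 0.1163]
eef_rot: [[-0.187, -0.982, 0.006], [-0.982, 0.187, -0.0], [-0.001, -0.006, -1.0]]
force: [0.2, -0.4, -0.6]
grip_width: 0.0259
t 27.4 at [0.4657 0.1768 0.1163] yaw -100.78 w 25.9 F [ 0.2 -0.4 -0.6]
.52,.22,.15,-92 rows>=1.5 [-0.004, 0.0, -0.102, -0.438, -0.378, -0.278]
.6,.279,.12,-90 rows>=2.1 [0.0, 0.0, -0.023, -0.515, -0.649, 0.25]
.617,.279,.05,-90 rows>=1.4 [0.0, 0.0, 0.0, 0.0, -0.142, 0.583]
```

```bash

python3 -m pendant '[0,0,-0.05,-0.2,-0.18,-0.14,20, 0,0,-0.1,-0.44,-0.38,-0.28,20]'
python3 -m pendant '[0,0,-0.01,-0.2,-0.25,0,20, 0,0,-0.023,-0.36,-0.5,0.1,20, 0,0,-0.023,-0.48,-0.74,0.2,20, 0,0,-0.023,-0.48,-0.8,0.25,20, 0,0,-0.023,-0.48,-0.8,0.25,20]'
python3 wr.py w19 .621,.279,.5,.15,.12,.034,.035
python3 plan.py .617,.274,.05,-90 .617,.274,-.003,-90
```

```text
clock: 27.6
tool_pos: [0.5205, 0.2202, 0.1512]
eef_rot: [[-0.036, -0.999, 0.007], [-0.999, 0.036, -0.0], [-0.0, -0.007, -1.0]]
force: [0.6, -1.0, 0.2]
grip_width: 0.0258
clock: 28.1
tool_pos: [0.6179, 0.2737, 0.1191]
eef_rot: [[-0.002, -1.0, 0.003], [-1.0, 0.002, -0.002], [0.002, -0.003, -1.0]]
force: [-0.7, 0.4, -1.5]
grip_width: 0.0257
t 28.15 at [0.6177 0.2737 0.1202] yaw -90.1 w 25.7 F [ 0.1  0.7 -1. ]
.617,.274,.05,-90 rows>=1.4 [-0.003, -0.001, -0.001, -0.003, 0.008, 0.585]
.617,.274,-.003,-90 rows>=1.1 [0.0, 0.0, 0.0, 0.0, 0.0, 0.442]
```

View pics/w19.png

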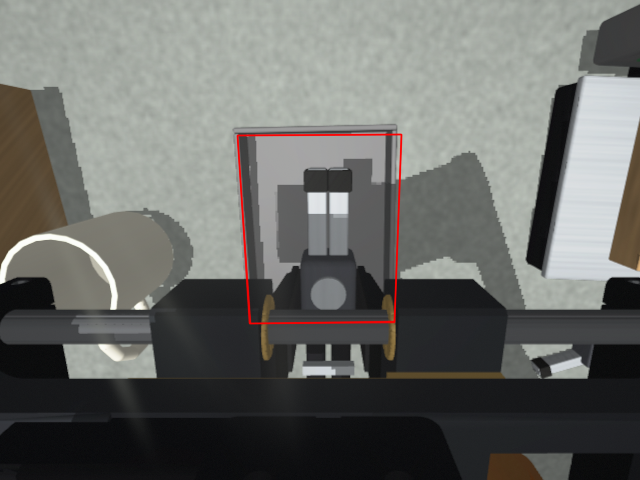

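```bash

python3 -m pendant '[0,0,0,-0.03,-0.03,0.2,20, 0,0,0,-0.03,-0.03,0.5,20, 0,0,0,-0.03,-0.03,0.75,20, 0,0,0,-0.03,-0.03,0.9,20, 0,0,0,-0.03,-0.03,1,20, 0,0,0,-0.03,-0.03,1,20]'
python3 plan.py .621,.277,-.006,-90
```

```text
clock: 28.75
tool_pos: [0.6206, 0.2766, -0.0009]
eef_rot: [[-0.002, -1.0, 0.002], [-1.0, 0.002, -0.002], [0.002, -0.002, -1.0]]
force: [0.3, 0.4, -0.9]
grip_width: 0.0256
t 28.75 at [ 0.6206  0.2766 -0.0009] yaw -90.11 w 25.6 F [ 0.3  0.4 -0.9]
.621,.277,-.006,-90 rows>=0.1 [-0.001, -0.001, -0.001, -0.004, -0.004, 0.043]
```

```bash

python3 -m pendant '[0,0,0,0,0,0.03,20, 0,0,0,0,0,0.045,20, 0,0,0,0,0,0.045,20]'
```

```text
clock: 29.05
tool_pos: [0.6212, 0.2769, -0.0053]
eef_rot: [[-0.002, -1.0, 0.003], [-1.0, 0.002, -0.001], [0.001, -0.003, -1.0]]
force: [-0.4, 0.1, -1.9]
grip_width: 0.0256
```

```bash

python3 -m pendant '[0,0,0,0,0,0.01,20, 0,0,0,0,0,0.015,20, 0,0,0,0,0,0.015,20]'
python3 -m pendant '[0,0,0,0,0,0,38, 0,0,0,0,0,0,42, 0,0,0,0,0,0,42]'
python3 -m pendant '[0,0,0,0,0,-0.15,42, 0,0,0,0,0,-0.45,42, 0,0,0,0,0,-0.85,42, 0,0,0,0,0,-1,42]'
python3 wr.py w20 .624,.281,.5,.15,.12,.034,.035
python3 plan.py .57,.17,.16,-95 .51,.08,.16,-100 .43,0,.14,-103.5
```

```text
clock: 29.35
tool_pos: [0.6219, 0.2771, -0.0058]
eef_rot: [[-0.002, -1.0, 0.004], [-1.0, 0.002, -0.001], [0.001, -0.004, -1.0]]
force: [-1.0, 0.5, 4.1]
grip_width: 0.0261
clock: 29.65
tool_pos: [0.6219, 0.2771, -0.006]
eef_rot: [[-0.002, -1.0, 0.004], [-1.0, 0.002, -0.001], [0.001, -0.004, -1.0]]
force: [-1.1, -0.2, -0.5]
grip_width: 0.041
clock: 30.05
tool_pos: [0.6245, 0.2784, 0.1216]
eef_rot: [[-0.002, -1.0, 0.014], [-1.0, 0.002, 0.002], [-0.002, -0.014, -1.0]]
force: [-0.0, -0.0, 0.2]
grip_width: 0.0418
t 30.1 at [0.6255 0.2788 0.1235] yaw -90.1 w 42.2 F [1.5 0.8 2.9]
.57,.17,.16,-95 rows>=2.5 [-0.011, 0.003, 0.057, 0.906, 0.456, -0.315]
.51,.08,.16,-100 rows>=2.2 [0.0, 0.0, 0.058, 0.791, 0.433, 0.0]
.43,0,.14,-103.5 rows>=2.3 [0.0, 0.0, 0.041, 0.772, 0.541, 0.167]
```

View pics/w20.png

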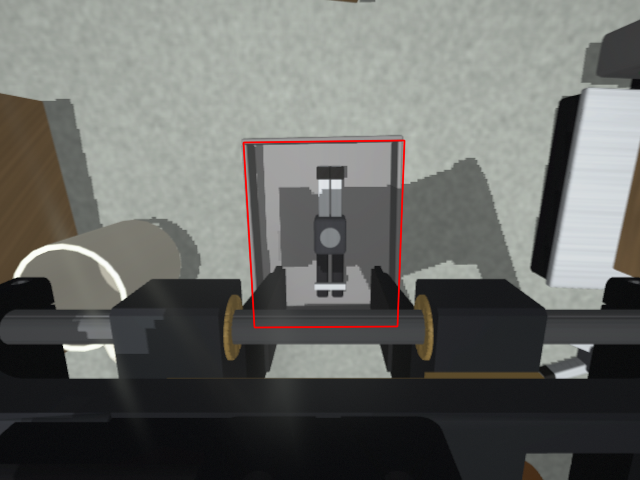

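```bash

python3 -m pendant '[-0.005,0,0.02,0.2,0.1,-0.25,50, -0.011,0,0.04,0.5,0.27,-0.31,60, -0.011,0,0.057,0.9,0.45,-0.31,75, -0.011,0,0.057,0.9,0.45,-0.31,75]'
python3 -m pendant '[0,0,0.02,0.26,0.14,0,75, 0,0,0.04,0.53,0.29,0,75, 0,0,0.058,0.79,0.43,0,75]'
python3 -m pendant '[0,0,0.02,0.26,0.18,0,75, 0,0,0.04,0.52,0.36,0.1,75, 0,0,0.041,0.77,0.54,0.17,75, 0,0,0.041,0.77,0.54,0.17,75]'
python3 wr.py w21 .4513,-.0053,-13.5,.05,.05,0,.045
python3 plan.py .4513,-.0053,.05,-103.5
```

```text
clock: 30.5
tool_pos: [0.5682, 0.1671, 0.1585]
eef_rot: [[-0.091, -0.996, -0.002], [-0.996, 0.091, 0.002], [-0.002, 0.003, -1.0]]
force: [0.5, 0.3, -1.1]
grip_width: 0.0688
clock: 30.8
tool_pos: [0.507, 0.0766, 0.1577]
eef_rot: [[-0.177, -0.984, -0.004], [-0.984, 0.177, 0.002], [-0.002, 0.004, -1.0]]
force: [0.4, -0.3, 0.1]
grip_width: 0.075
clock: 31.2
tool_pos: [0.4231, -0.0042, 0.1347]
eef_rot: [[-0.24, -0.971, -0.008], [-0.971, 0.24, 0.002], [-0.0, 0.008, -1.0]]
force: [-0.3, 0.6, -0.4]
grip_width: 0.0751
t 31.25 at [ 0.4252 -0.0033  0.1361] yaw -103.88 w 74.9 F [ 1.  -0.4  0.9]
.4513,-.0053,.05,-103.5 rows>=1.8 [0.004, 0.001, -0.004, -0.035, -0.22, 0.716]
```

View pics/w21.png

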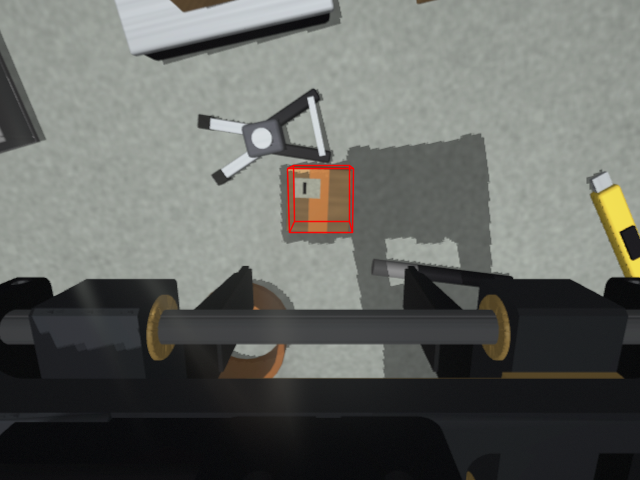

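```bash
python3 - <<'E'
from h import *
c=get_calibration('top');T=np.array([.4513,-.0053]);a=np.radians(-103.6);X=np.array([np.cos(a),np.sin(a)]);Y=np.array([np.sin(a),-np.cos(a)])
for n,p in [('ringtop',(332,325)),('ring r',(352,322)),('ring up',(332,306)),('pen',(388,313)),('pen2',(439,330))]:
    w=unproj(p,.03,c)[:2];print(n,w.round(3),'tool',round((w-T)@X,3),round((w-T)@Y,3))
E
```

```text
ringtop [0.344 0.099] tool -0.076 0.129
ring r [0.35  0.052] tool -0.032 0.112
ring up [0.388 0.098] tool -0.086 0.086
pen [ 0.37  -0.032] tool 0.045 0.073
pen2 [ 0.33  -0.149] tool 0.168 0.084
```

Everything nearby is clear. I'll descend onto the small carton, with its centre now taken as about (.453, -.005).

```bash

python3 -m pendant '[0.004,0,0,-0.03,-0.23,0.1,75, 0.004,0,0,-0.03,-0.23,0.4,75, 0.004,0,0,-0.03,-0.23,0.7,75, 0.004,0,0,-0.03,-0.23,0.95,75, 0.004,0,0,-0.03,-0.23,1,75, 0.004,0,0,-0.03,-0.23,1,75]'
python3 plan.py .4525,-.0053,-.002,-103.5
```

```text
clock: 31.85
tool_pos: [0.4521, -0.0055, 0.0153]
eef_rot: [[-0.239, -0.971, -0.002], [-0.971, 0.239, 0.002], [-0.001, 0.002, -1.0]]
force: [0.2, -0.3, 0.4]
grip_width: 0.0748
t 31.85 at [ 0.4521 -0.0055  0.0153] yaw -103.83 w 74.8 F [ 0.2 -0.3  0.4]
.4525,-.0053,-.002,-103.5 rows>=0.3 [0.001, 0.001, -0.004, -0.002, -0.004, 0.144]
```

```bash

python3 -m pendant '[0,0,0,0,0,0.08,75, 0,0,0,0,0,0.14,75, 0,0,0,0,0,0.14,75]'
python3 -m pendant '[0,0,0,0,0,0,40, 0,0,0,0,0,0,40, 0,0,0,0,0,0,40, 0,0,0,0,0,0,40, 0,0,0,0,0,0,40]' 20
python3 -m pendant '[0,0,0,0,0,-0.2,40, 0,0,0,0,0,-0.5,40, 0,0,0,0,0,-0.9,40, 0,0,0,0,0,-1,40, 0,0,0,0,0,-1,40]'
python3 wr.py w22
python3 plan.py .52,0,.19,-98 .6,.02,.19,-92 .652,.025,.15,-92
```

```text
clock: 32.15
tool_pos: [0.452, -0.0054, -0.0017]
eef_rot: [[-0.239, -0.971, -0.002], [-0.971, 0.239, 0.002], [-0.001, 0.002, -1.0]]
force: [-0.5, 0.3, -0.1]
grip_width: 0.0752
clock: 32.65
tool_pos: [0.4523, -0.0053, -0.0013]
eef_rot: [[-0.239, -0.971, -0.001], [-0.971, 0.239, 0.002], [-0.002, 0.002, -1.0]]
force: [-0.6, 0.5, 2.2]
grip_width: 0.0499
clock: 33.15
tool_pos: [0.4544, -0.0058, 0.1214]
eef_rot: [[-0.239, -0.971, 0.005], [-0.971, 0.239, 0.001], [-0.002, -0.004, -1.0]]
force: [0.6, -0.1, -0.6]
grip_width: 0.0501
t 33.2 at [ 0.4526 -0.0056  0.1189] yaw -103.83 w 50.2 F [-0.3  0.9 -1.3]
.52,0,.19,-98 rows>=2.0 [0.0, 0.001, -0.068, -0.181, -0.534, -0.593]
.6,.02,.19,-92 rows>=1.6 [0.0, 0.0, -0.07, -0.258, -0.637, 0.0]
.652,.025,.15,-92 rows>=1.3 [0.0, 0.0, 0.0, -0.057, -0.432, 0.333]
```

View pics/w22.png

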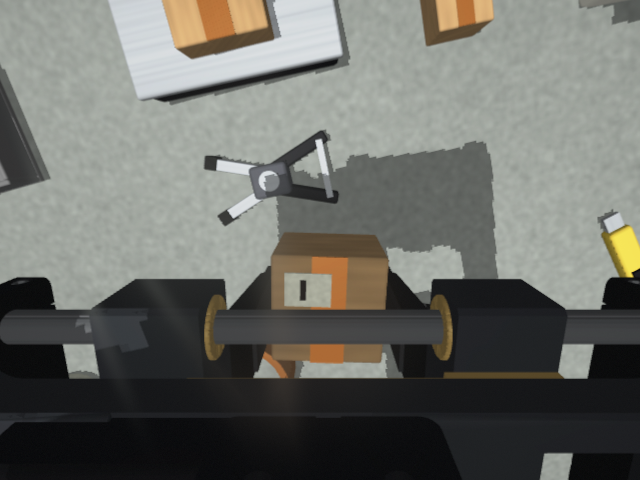

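```bash

python3 -m pendant '[0,0,-0.02,-0.05,-0.15,-0.3,40, 0,0,-0.05,-0.12,-0.35,-0.6,40, 0,0,-0.068,-0.18,-0.53,-0.6,40]'
python3 -m pendant '[0,0,-0.035,-0.13,-0.32,0,40, 0,0,-0.07,-0.26,-0.64,0,40, 0,0,-0.07,-0.26,-0.64,0,40]'
python3 plan.py .6545,.0243,.12,-92
```

```text
clock: 33.5
tool_pos: [0.5222, -0.0001, 0.1937]
eef_rot: [[-0.138, -0.99, 0.005], [-0.99, 0.138, 0.001], [-0.002, -0.005, -1.0]]
force: [0.8, -0.5, 0.3]
grip_width: 0.0504
clock: 33.8
tool_pos: [0.6038, 0.0211, 0.1887]
eef_rot: [[-0.031, -1.0, -0.002], [-1.0, 0.031, 0.002], [-0.002, 0.002, -1.0]]
force: [-1.0, 0.1, -0.8]
grip_width: 0.0499
t 33.8 at [0.6038 0.0211 0.1887] yaw -91.8 w 49.9 F [-1.   0.1 -0.8]
.6545,.0243,.12,-92 rows>=1.7 [0.001, 0.001, 0.002, -0.039, -0.422, 0.572]
```

```bash

python3 -m pendant '[0,0,0,-0.02,-0.2,0.1,40, 0,0,0,-0.04,-0.4,0.3,40, 0,0,0,-0.04,-0.42,0.5,40, 0,0,0,-0.04,-0.42,0.57,40, 0,0,0,-0.04,-0.42,0.57,40]'
python3 wr.py w23 .6545,.0243,-2,.11,.06,.04,.068
python3 plan.py .6545,.0243,.075,-92
```

```text
clock: 34.3
tool_pos: [0.6511, 0.0244, 0.1161]
eef_rot: [[-0.032, -0.999, -0.009], [-0.999, 0.032, 0.002], [-0.002, 0.009, -1.0]]
force: [-0.2, 0.2, -1.4]
grip_width: 0.0502
t 34.35 at [0.6525 0.0243 0.1185] yaw -91.81 w 50.3 F [ 1.  -0.7  0.2]
.6545,.0243,.075,-92 rows>=0.9 [0.003, 0.001, 0.002, 0.0, -0.018, 0.363]
```

View pics/w23.png

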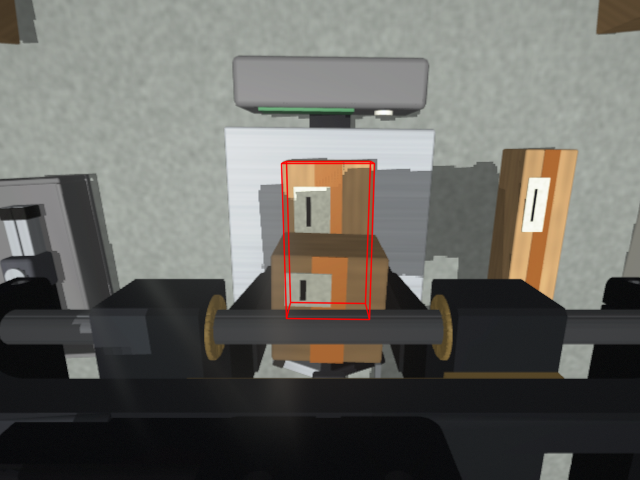

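```bash

python3 -m pendant '[0.003,0,0,0.005,-0.03,0.15,40, 0.003,0,0,0.005,-0.03,0.3,40, 0.003,0,0,0.005,-0.03,0.38,40, 0.003,0,0,0.005,-0.03,0.4,40, 0.003,0,0,0.005,-0.03,0.4,40]'
python3 plan.py .656,.0237,.067,-92
```

```text
clock: 34.85
tool_pos: [0.6555, 0.0238, 0.0702]
eef_rot: [[-0.032, -1.0, -0.001], [-0.999, 0.032, 0.002], [-0.002, 0.001, -1.0]]
force: [-0.1, -0.6, -0.5]
grip_width: 0.0502
t 34.85 at [0.6555 0.0238 0.0702] yaw -91.81 w 50.2 F [-0.1 -0.6 -0.5]
.656,.0237,.067,-92 rows>=0.1 [0.001, 0.001, 0.002, 0.001, -0.004, 0.027]
```

```bash

python3 -m pendant '[0,0,0,0,0,0.015,40, 0,0,0,0,0,0.025,40, 0,0,0,0,0,0.025,40]'
```

```text
clock: 35.15
tool_pos: [0.6558, 0.0238, 0.0677]
eef_rot: [[-0.032, -0.999, -0.001], [-0.999, 0.032, 0.002], [-0.002, 0.001, -1.0]]
force: [1.2, 0.0, -0.7]
grip_width: 0.0501
```

```bash

python3 -m pendant '[0,0,0,0,0,0.01,40, 0,0,0,0,0,0.01,40]'
python3 -m pendant '[0,0,0,0,0,0,58, 0,0,0,0,0,0,66, 0,0,0,0,0,0,68, 0,0,0,0,0,0,68]'
python3 -m pendant '[0,0,0,0,0,-0.15,68, 0,0,0,0,0,-0.45,68, 0,0,0,0,0,-0.85,68, 0,0,0,0,0,-1,68]'
python3 wr.py w24 .656,.0237,-2,.11,.06,.04,.068 .656,.0237,-2,.05,.05,.068,.113
python3 plan.py .56,.02,.25,-92 .45,-.05,.28,-92 .38,-.12,.28,-92
```

```text
clock: 35.35
tool_pos: [0.6561, 0.0238, 0.0668]
eef_rot: [[-0.032, -1.0, 0.0], [-0.999, 0.032, 0.002], [-0.002, -0.0, -1.0]]
force: [0.4, -1.3, -0.1]
grip_width: 0.0503
clock: 35.75
tool_pos: [0.6561, 0.0238, 0.0669]
eef_rot: [[-0.032, -0.999, 0.0], [-0.999, 0.032, 0.002], [-0.002, -0.0, -1.0]]
force: [-0.9, -1.5, -0.6]
grip_width: 0.0676
clock: 36.15
tool_pos: [0.6591, 0.0235, 0.1948]
eef_rot: [[-0.032, -0.999, 0.011], [-1.0, 0.032, 0.001], [-0.002, -0.01, -1.0]]
force: [0.5, -0.0, 1.2]
grip_width: 0.0683
t 36.2 at [0.66   0.0234 0.1967] yaw -91.81 w 67.8 F [ 0.6 -0.6  2.6]
.56,.02,.25,-92 rows>=2.3 [-0.009, 0.001, 0.002, 0.054, 0.826, -0.455]
.45,-.05,.28,-92 rows>=2.7 [0.0, 0.0, 0.0, 0.615, 0.896, -0.25]
.38,-.12,.28,-92 rows>=2.0 [0.0, 0.0, 0.0, 0.603, 0.563, 0.0]
```

View pics/w24.png

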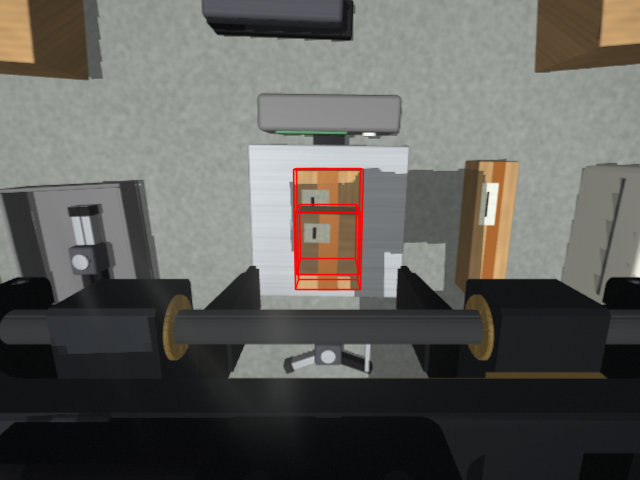

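Stacked. I'll retreat and check from the top and side cameras.

```bash

python3 -m pendant '[0,0,0,0.02,0.1,-0.3,68, 0,0,0,0.05,0.45,-0.5,68, 0,0,0,0.05,0.83,-0.5,68]'
python3 -m pendant '[0,0,0,0.2,0.3,-0.1,68, 0,0,0,0.4,0.6,-0.2,68, 0,0,0,0.6,0.9,-0.25,68]'
python3 -m pendant '[0,0,0,0.3,0.3,0,68, 0,0,0,0.6,0.6,0,68, 0,0,0,0.9,0.6,0,68, 0,0,0,0.9,0.6,0,68, 0,0,0,0.9,0.6,0,68]'
python3 - <<'E'
from h import *
from ov import draw
for n in('top','side'):
    im=camera(n)[:,:,::-1];cv2.imwrite(f'pics/fin_{n}.png',im)
cal=get_calibration('top');im=cv2.imread('pics/fin_top.png');B=cv2.resize(im,None,fx=4,fy=4,interpolation=2)
draw(B,cal,[(.655,.024,np.radians(-2.2),.15,.15,0,.04)],(0,255,0))
draw(B,cal,[(.656,.0237,np.radians(-2),.11,.06,.04,.068),(.656,.0237,np.radians(-2),.05,.05,.068,.113),(.641,-.136,np.radians(-2.3),.135,.038,0,.038),(.508,.0285,np.radians(88),.03,.026,0,.026)])
cv2.imwrite('pics/fin_ov.png',cv2.resize(B[540:1140,640:2120],(800,324),interpolation=cv2.INTER_AREA))
cv2.imwrite('pics/fin_ov2.png',B[580:1040,1240:2000])
a=unproj((180,215),.09,cal);print(a)
E
```

```text
clock: 36.5
tool_pos: [0.5608, 0.0201, 0.2602]
eef_rot: [[-0.032, -0.999, 0.021], [-0.999, 0.032, 0.001], [-0.001, -0.021, -1.0]]
force: [-0.2, -0.0, 0.4]
grip_width: 0.0684
clock: 36.8
tool_pos: [0.4485, -0.0488, 0.2886]
eef_rot: [[-0.031, -0.999, 0.022], [-1.0, 0.031, 0.0], [-0.001, -0.022, -1.0]]
force: [0.9, -0.9, -0.1]
grip_width: 0.0682
clock: 37.3
tool_pos: [0.3728, -0.1548, 0.2865]
eef_rot: [[-0.033, -0.999, 0.022], [-0.999, 0.033, 0.001], [-0.002, -0.022, -1.0]]
force: [-0.7, -0.0, -0.2]
grip_width: 0.0683
[0.59439271 0.44424885 0.09      ]
```

View pics/fin_ov2.png

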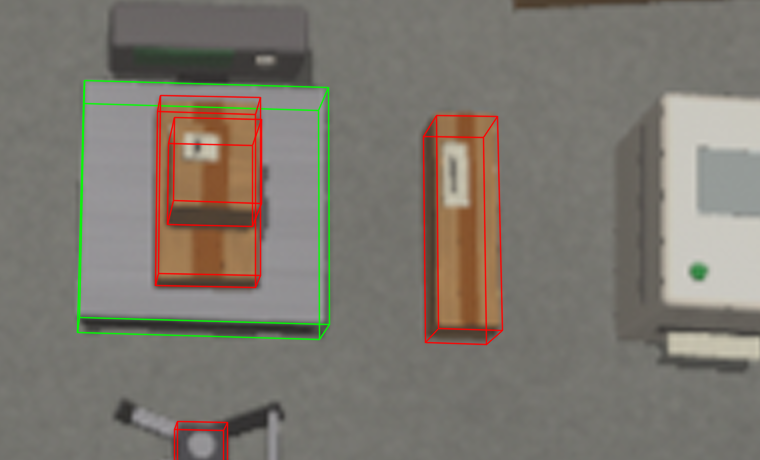

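View pics/fin_top.png

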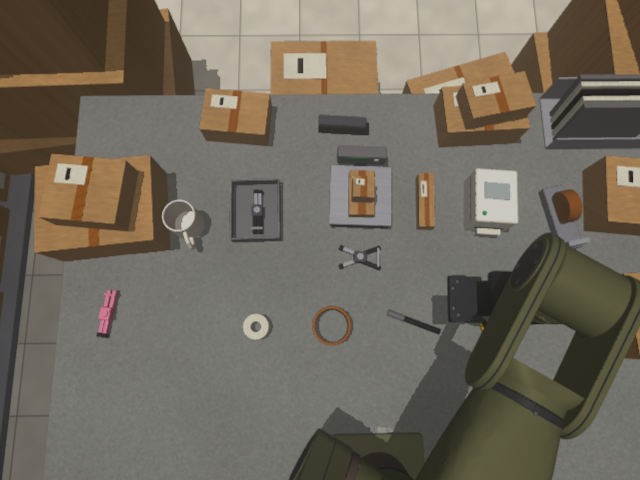

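View pics/fin_side.png

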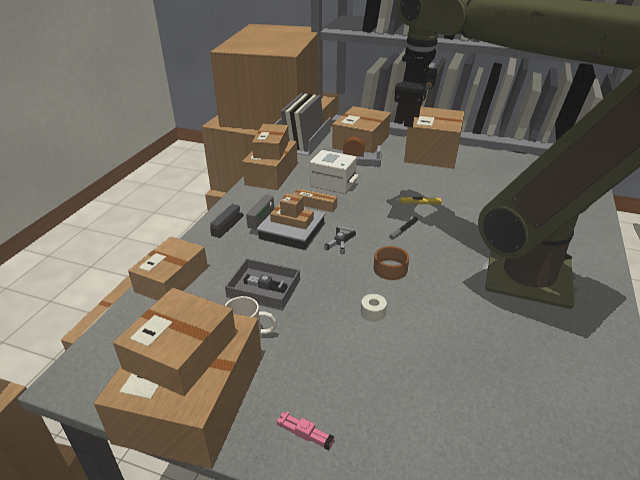

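```bash
python3 -c "
from rig import ctrl,readout
print(readout.sense()['clock']);print(ctrl.finish_job())"
```

```text
37.4
the job is handed in; nothing more can be done
None
```

The order is set out and handed in at 37.4 s; no verdict is reported.

**Cartons:** The flat carton is in the middle of the scale with the small one on the middle of it, both within a few mm by the overlays. The long carton lies between the scale and printer, parallel to the scale's sides. It is about 10 mm nearer the scale than exact midway, because I kept the gripper body clear of the printer. Gaps are about 6 cm to the scale and 8 cm to the printer.

**Clamps:** The shut (dark) clamp lies flat near the middle of the tray. The open clamp lies about 147 mm in front of the scale's centre, inside the 100–175 mm band. It is centred on the scale and parallel to its front edge.

**Final checks:** The top and side pictures agree with this: everything is released and flat, the mug appears unmoved, and the pink clamp was left alone.

**What failed or disagreed:** The first grasp of the flat carton failed. The fingertips end about 18 mm short of the reported tool point, so the fingers closed above the carton. I worked from the measured offset after that, and every later grasp held.

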